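# Wring a taper arbor home and drift it out again

## Robot

A 6-joint arm with a two-finger parallel gripper is mounted at the origin on the work surface. World frame = base frame: x ahead of the robot, y to its left, z up, the work surface at z = 0. Lengths are in m, angles in rad, forces in N, time in s.
With the tool pointing down it reaches from about 0.35 to 0.775 m from the base axis. Payload 7.3 kg.
Tool frame: the origin (TCP) lies between the finger pads; the fingertips stand robot.tcp_to_tips ahead of it and the grasp point (between the pads) lies 2 mm behind it (robot.tcp_to_tips is the distance from the TCP to the fingertips, in m); y points along the fingers, x is the direction in which the jaws open and shut, and the axes are right-handed (so a half turn about y gives the same grasp; the last joint's range is limited). The gripper opens to 92 mm and grips with 3 to 60 N. Pads are 19 mm wide; open, the fingers measure 130 mm over their backs; the gripper's body (75 mm by 190 mm) begins 47 mm behind the grasp point.
Start: joints at [1.153, 0.342, 1.524, -0, 1.275, -0.146], TCP at [0.141, 0.506, 0.244] pointing down, gripper open.
Joint ranges: [-2.53, 2.53], [-0.77, 2.02], [0.04, 2.7], [-1, 4.14], [0.28, 2.66], [-3.11, 3.11]. Speed limits (rad/s): [2.57, 2.57, 3.14, 3.14, 3.14, 3.14].

## Interface

Orientations are given as [roll, pitch, yaw] about the fixed x, y, z axes, in that order (R = Rz(yaw) Ry(pitch) Rx(roll)).
In Python, from cell import status, read_camera, get_calibration, robot gives the robot as it stands.
- The arm moves only by the shell command python3 -m creep 'ROWS' [FORCE]. ROWS is JSON, a list of rows, each an object of numbers: "dx", "dy", "dz": the shift along the tool's x, y, z in m; "rx", "ry", "rz": the turn, a rotation vector about the tool's x, y, z in rad; "gripper": the opening, from 0 (shut) to 1 (fully open). A call has 1 to 20 rows; each row is the pose to reach, as a shift and turn from the pose commanded when the call began, along the tool's axes at that moment; what a row does not reach only later rows make up. A row lasts 1/8 s, in which the tool goes at most 62.5 mm and 10.7 degrees, less where a joint would pass 70% of its speed; a pose out of reach is approached as far as the arm can. A call with a gripper value outside its range is refused whole. The fingers move at their own pace and stop on an object; FORCE is the grip in N (left out, the last holds). Time passes only in rows, so rows that repeat a pose let the fingers close. It gives the time, the measured TCP pose, the force and the opening at its end, in the units of the state.
- status.observe(): the state, without advancing time (a new reading comes with each control period).
- read_camera(name): name is "scene" or "side" or "wrist"; returns (picture, depth): 420x560x3 uint8, red, green, blue; 420x560 float32, m along the optical axis (not along the pixel's ray), 0 where there is no reading.
- get_calibration(name): a dict with "fx", "fy", "cx", "cy" (pixels), "xyz" and "rotation" of the camera in the world; the wrist camera has in their place "mount" (4x4, takes a point from camera to tool coordinates, whose origin is the TCP and whose axes are the tool frame's). Camera axes: x right, y down, z forward; pixel columns grow to the right and rows downward; lengths in m; the calibration is good to about 2 mm. A picture is of the moment at which its call begins: read the wrist's pose just before it. get_calibration takes no time and is no camera call.
- robot.hand_in(): hands the job in, once; it reports no verdict.
The state is a dict: "time": time; "qpos": joint angles; "qvel": joint speeds; "joint_efforts": joint torques, N m; "tool_pos": TCP position; "tool_rot": TCP orientation; "contact_force": force on the tool from outside, world axes, zero at the start; "torque": the same for the moment, N m; "opening": finger opening in m.
Only numpy, scipy, OpenCV 4.12 (cv2) and the standard library are available. Lean on these libraries where they do the work, as an engineer would, in place of code of your own. Each camera call takes 0.05 s, during which the arm holds its last target.

## Task

Try the fit of the square-headed arbor: lift it out of the wooden tool block, put it shank down into the bench taper socket and wring it fully home with a gentle twisting push, until its collar sits on the socket's mouth, then let go; a dead straight push hard enough to seat it would press the sprung socket too deep into its foot (8 mm is the most it should sink). Then push the steel drift, thin end first, through the socket's cross slot under the arbor to break it loose, without touching the arbor by hand again, until its collar stands about 9 mm clear of the mouth, and leave it standing upright there on the drift. Leave the other things on the bench where they are.

Things in the scene. Friction and masses are not known exactly. Their poses are not given: they have to be found in the camera images.
- socket: bench taper socket, bolted down: dark foot 100 x 100 x 8 mm carrying, on springs, a slotted pedestal 56 (x) x 80 (y) mm, on it a bright steel barrel 55 mm across with a vertical tapered bore, mouth up. Origin: centre of the foot's underside, z up; the cross slot runs along its y axis, its ends open above beyond the barrel
- socket_mouth (a point): centre of the flat rim of the bore, 112 mm above the bench, axes as the socket's. The bore is 29 mm wide here and tapers (half angle 7 degrees); spring-backed flats in it grip the shank
- slot (a point): on the bore's axis at the floor of the cross slot, 24 mm above the bench, axes as the socket's. The slot goes right through the pedestal (40 mm to either side of this point), open at both ends: 16 mm wide, roof 52 mm above the bench
- arbor: the steel arbor to be fitted, 0.28 kg, 126 mm long, loose, shank down in a hole of the tool block; the only square-headed one. Origin at the lower end, z up its axis, x and y square to the head's faces. From below: flat tang 10 x 6 x 15 mm, round tapered shank to 75 mm, collar 40 mm across to 81 mm, square head 30 x 30 mm to 126 mm. Any angle about its axis fits the socket
- arbor_collar (a point): on the arbor's axis at the collar's flat underside, 75 mm above its origin. The shank drops freely into the socket until this is about 6 mm above the mouth; there the taper begins to grip. Home, it lies on the mouth and the collar stops hard; breaking it loose then takes 35 to 55 N upward, and from 6 mm up it is loose again
- arbor_grip (a point): centre of the square head where it is best gripped, 108 mm above the arbor's origin. Pushed dead straight the shank needs well over 20 N to go home; turned to and fro by about half a radian while pushed, sinking slowly against the turning (1 to 3 mm each half radian), it goes home under 8 to 16 N
- rack: wooden tool block, fixed: 250 (x) x 80 (y) x 80 mm tall, origin at the centre of its underside; three 33 mm holes 80 mm apart along its x axis, in which the arbor and two other taper tools stand, collars on its top, in any order. The arbor's lower 75 mm hang in its hole
- drift: the drift: a loose flat steel wedge on edge on the bench, 0.35 kg, 200 mm long (x), 12 mm thick (y), flat below, 26 mm high over the rear 120 mm, falling evenly to 8 mm over the front 80 mm. Origin: centre of its underside, x to the thin end, z up. Oiled blade; slides on the slot's floor, from either end
- drift_tip (a point): lower edge of the drift's thin end, 100 mm ahead of its origin. In the slot the wedge meets the home arbor's tang (13 mm above the slot's floor) when this is about 22 mm past the bore's axis, and has the arbor 9 mm up at about 62 mm past it; driving takes 15 to 25 N
- drift_grip (a point): where the drift is best gripped, across its thickness: 65 mm behind its origin (165 mm from the thin end), 21 mm above its underside; there the hand stays clear of the socket
- centre: a loose plain lathe centre with a pointed round top (turned steel, 100 mm long overall, 34 mm collar), standing in another hole of the tool block; leave alone. Origin at the centre of its underside
- chuck: a loose drill chuck with a fat round body (46 mm across, 122 mm long overall), standing in another hole of the tool block; leave alone. Origin at the centre of its underside
- wrench: a loose steel open-ended wrench, 190 mm long, flat on the bench; leave alone. Origin at the middle of its length on its underside
- screwdriver: a loose screwdriver, 200 mm long, flat on the bench; leave alone. Origin at the middle of its length on its underside
- oil_can: a plastic bottle, 56 mm across and 150 mm tall; leave alone. Origin at the centre of its underside
- bush: a loose brass ring, 44 mm across and 30 mm tall; leave alone. Origin at the centre of its underside
- offcut: a wooden offcut, 90 x 50 x 30 mm; leave alone. Origin at the centre of its underside
- jar: a glass jar, 60 mm across and 80 mm tall; leave alone. Origin at the centre of its underside
- barrel (a joint): how far the sprung socket body has sunk into its foot (m): 0 at rest, up to 0.010. It starts to sink at 3 N of downward push and then sinks 1 mm for every further 2 N; it must not sink more than 0.008 (19 N). The mouth and the slot sink with it; home is felt as the push rises while the collar bears on the mouth

How it is judged:
On the way, in this order (a step that is already met when the one before it is completed fails the run):
1. the arbor is fully home: upright in the socket, its collar within 1.5 mm of the mouth, let go (z of arbor_collar in the frame of socket_mouth below 0.0015 m and horizontal distance between arbor_collar and socket_mouth below 0.005 m and angle between arbor's own z axis and vertical below 0.1 rad and contact force between the fingers and arbor below 0.3 N), for 0.3 s.
2. the drift's thin end is in the slot past the bore's axis, under the arbor, which is still home and untouched (z of arbor_collar in the frame of socket_mouth below 0.0035 m and contact force between the fingers and arbor below 0.3 N and x of slot in the frame of drift between 0.06 and 0.092 m and y of slot in the frame of drift between -0.008 and 0.008 m and z of slot in the frame of drift between -0.014 and 0.004 m), for 0.05 s.
3. the drift has broken the arbor loose: collar 7 mm or more clear of the mouth, drift in the slot, arbor untouched by the hand (z of arbor_collar in the frame of socket_mouth above 0.007 m and contact force between the fingers and arbor below 0.3 N and x of slot in the frame of drift below 0.07 m and y of slot in the frame of drift between -0.008 and 0.008 m and z of slot in the frame of drift between -0.014 and 0.004 m), for 0.2 s.
At the end, for the whole second after the job is handed in: the arbor stands upright (within 0.1 rad, within 5 mm of the bore's axis) and at rest in the socket, its collar 7 to 16 mm above the mouth, on the drift, which lies at rest in the cross slot with its thin end 30 mm or more past the bore's axis (z of arbor_collar in the frame of socket_mouth between 0.007 and 0.016 m and horizontal distance between arbor_collar and socket_mouth below 0.005 m and angle between arbor's own z axis and vertical below 0.1 rad and x of slot in the frame of drift between 0 and 0.07 m and y of slot in the frame of drift between -0.008 and 0.008 m and z of slot in the frame of drift between -0.014 and 0.004 m and linear speed of each of arbor, drift below 0.02 m/s); the robot touches nothing.
It fails at once if the sprung socket body is pressed down into its foot by more than 8.5 mm (a push of about 20 N) (value of joint barrel above 0.0085 m).
It fails at once if the hand touches the arbor while the drift is under it (contact force between the fingers and arbor above 1 N and x of slot in the frame of drift below 0.092 m and y of slot in the frame of drift between -0.008 and 0.008 m and z of slot in the frame of drift between -0.014 and 0.004 m).
It fails at once if another thing on the bench is shifted by more than 30 mm (distance of any of centre, chuck, wrench, screwdriver, oil_can, bush, offcut, jar from where it was at the start of the episode above 0.03 m).
It also fails if it takes over 72 s, if anything falls off the work surface, if the arm or the gripper's body presses on something with over 40 N, if the wrist force passes 120 N, or if a joint passes its speed limit or range.

## Working session

There is one attempt and no reset: what is moved stays moved. The work goes in short steps, Python scripts to look and compute and a shell command to move; the robot and the scene stay as the last step left them, time stands still between calls to the robot, and variables do not carry over. Pictures are saved under pics/ and viewed, and the job is handed in when it is done.

```bash
ls; mkdir -p pics; python3 - <<'E'
from cell import status, read_camera, get_calibration, robot
import cv2,json
s=status.observe();print(s)
print(robot.tcp_to_tips)
import numpy as np
np.set_printoptions(precision=5,suppress=True)
for n in("scene","side","wrist"):
    p,d=read_camera(n);cv2.imwrite(f"pics/{n}0.png",p[:,:,::-1]);np.savez(f"pics/{n}0.npz",p=p,d=d,pos=s['tool_pos'],rot=s['tool_rot'])
    print(n,get_calibration(n))
E
```

```text
pics
{'time': 0.0, 'qpos': array([ 1.15300638e+00,  3.42716762e-01,  1.52498687e+00, -2.32271296e-05,
        1.27536112e+00, -1.45988583e-01]), 'qvel': array([-0.00379736,  0.00096104,  0.00067621, -0.00181007,  0.00075626,
       -0.00130796]), 'joint_efforts': array([-3.22674678e-04, -4.31245780e+01, -2.44219530e+01,  7.17312307e-02,
        5.60596841e-02, -1.43399507e-04]), 'tool_pos': array([0.14077777, 0.50540182, 0.24305854]), 'tool_rot': array([-1.57060415e+00,  1.45967073e-03,  1.29900189e+00]), 'contact_force': array([-0.36495434,  0.75803189,  0.00218649]), 'torque': array([ 0.00836739, -0.02954071, -0.00022096]), 'opening': 0.09189744083624354}
0.017
scene {'fx': 471.51388501675854, 'fy': 471.51388501675854, 'cx': 279.9717091551905, 'cy': 201.4714055503516, 'xyz': array([0.95217, 0.48964, 1.06091]), 'rotation': array([-2.58829,  0.01089,  2.4624 ])}
side {'fx': 398.6467952923398, 'fy': 398.6467952923398, 'cx': 280.5504904878113, 'cy': 203.00010287015525, 'xyz': array([ 0.37737, -0.56069,  0.65105]), 'rotation': array([-2.3022 ,  0.0029 , -0.32719])}
wrist {'fx': 291.08427443189765, 'fy': 291.08427443189765, 'cx': 285.2224675835757, 'cy': 209.64792388346024, 'mount': array([[ 1.     ,  0.00175,  0.00009,  0.00165],
       [ 0.00037, -0.25754,  0.96627, -0.14191],
       [ 0.00171, -0.96626, -0.25755,  0.06806],
       [ 0.     ,  0.     ,  0.     ,  1.     ]])}
```

View pics/scene0.png

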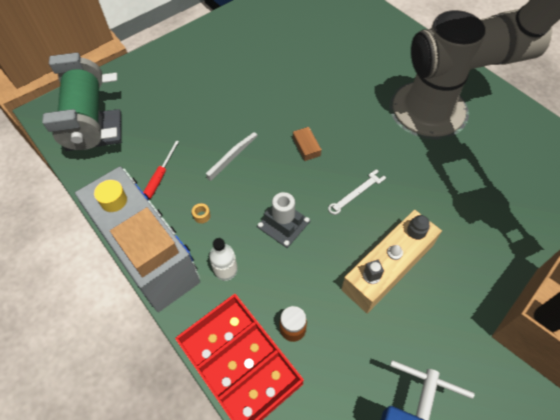

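View pics/side0.png

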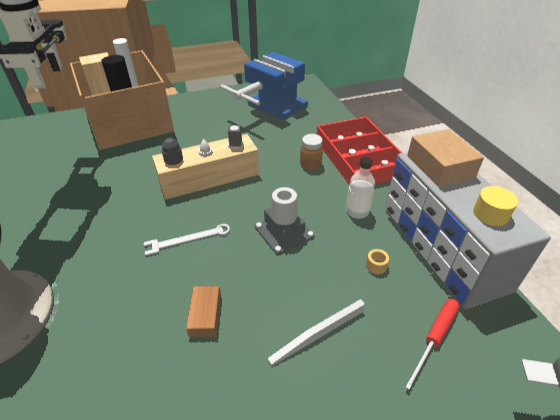

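View pics/wrist0.png

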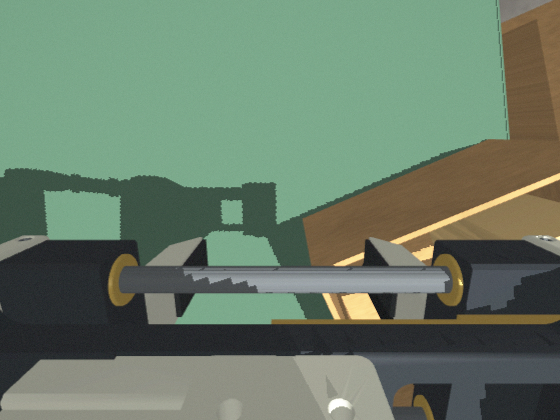

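```bash
cat > h.py <<'E'
import numpy as np,cv2
from scipy.spatial.transform import Rotation as R
from cell import get_calibration
np.set_printoptions(precision=4,suppress=True)
def K(n): 
    c=get_calibration(n);return c
def pose(n,pos=None,rot=None):
    c=get_calibration(n)
    if n!='wrist': return R.from_euler('xyz',c['rotation']).as_matrix(),np.array(c['xyz'])
    T=np.eye(4);T[:3,:3]=R.from_euler('xyz',rot).as_matrix();T[:3,3]=pos
    M=T@np.array(c['mount']);return M[:3,:3],M[:3,3]
def cloud(n,d,pos=None,rot=None):
    c=get_calibration(n);A,t=pose(n,pos,rot)
    v,u=np.mgrid[:d.shape[0],:d.shape[1]]
    P=np.stack([(u-c['cx'])/c['fx']*d,(v-c['cy'])/c['fy']*d,d],-1)@A.T+t
    P[d<=0]=np.nan;return P
def ray(n,u,v,z,pos=None,rot=None):
    c=get_calibration(n);A,t=pose(n,pos,rot)
    r=A@np.array([(u-c['cx'])/c['fx'],(v-c['cy'])/c['fy'],1]);return t+r*(z-t[2])/r[2]
def proj(n,P,pos=None,rot=None):
    c=get_calibration(n);A,t=pose(n,pos,rot)
    q=A.T@(np.asarray(P)-t);return q[0]/q[2]*c['fx']+c['cx'],q[1]/q[2]*c['fy']+c['cy']
E
python3 - <<'E'
from h import *
for n,(x,y,w,h) in {'scene':(190,120,260,195),'side':(150,100,240,270)}.items():
    p=cv2.imread(f'pics/{n}0.png')[y:y+h,x:x+w]
    s=min(800/w,600/h);cv2.imwrite(f'pics/{n}0z.png',cv2.resize(p,None,fx=s,fy=s,interpolation=cv2.INTER_CUBIC));print(n,s)
for n in('scene','side'):
    D=np.load(f'pics/{n}0.npz');P=cloud(n,D['d'])
    z=P[...,2]
    print(n,np.nanmedian(z))
    m=np.clip((np.nan_to_num(z)+0.01)/0.17*255,0,255).astype('uint8')
    cv2.imwrite(f'pics/{n}0h.png',m)
    for nm,lo,hi in(('racktop',.076,.084),('mouth',.108,.116),('arbtop',.128,.135),('drift?',.02,.03),('arbcollar',.084,.088)):
        pass
E
```

```text
scene 3.076923076923077
side 2.2222222222222223
scene 0.00011800543589468582
side -0.0008986617841110212
```

View pics/scene0z.png

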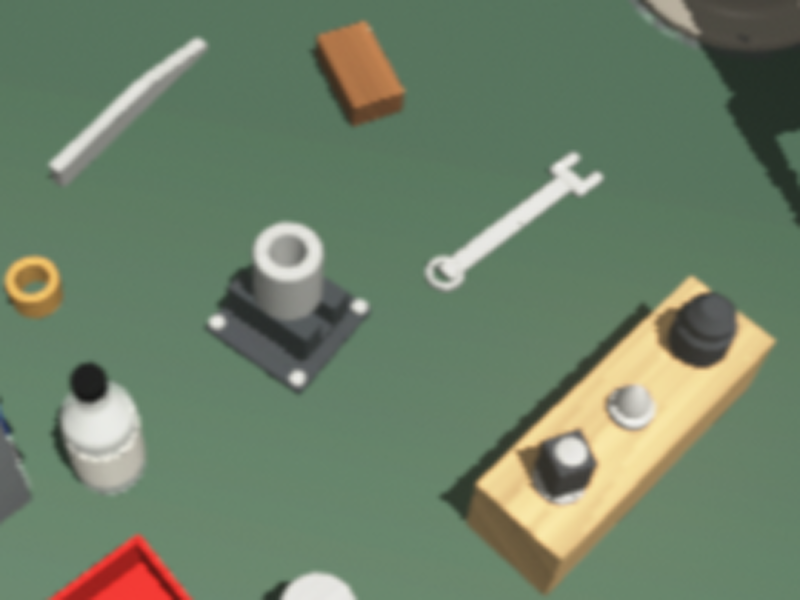

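View pics/side0z.png

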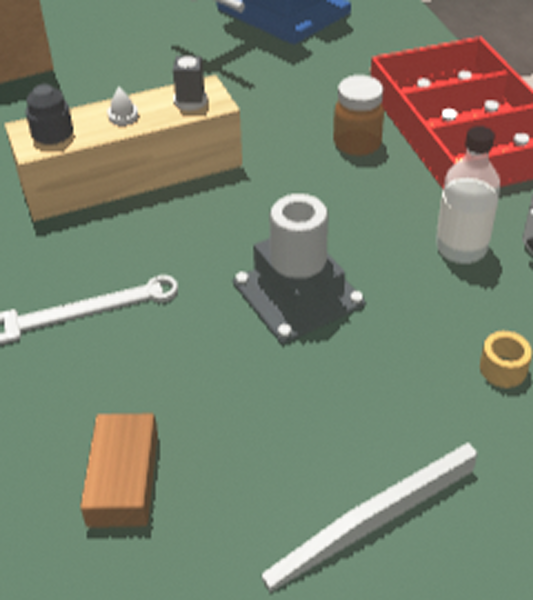

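View pics/scene0h.png

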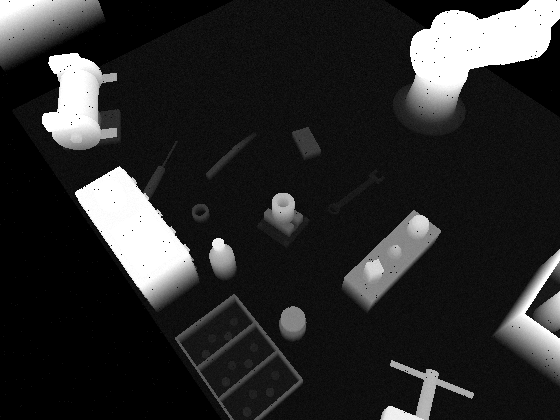

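```bash
python3 - <<'E'
from h import *
def rect(P,m):
    xy=P[m][:,:2]; (c,s,a)=cv2.minAreaRect((xy*1000).astype('float32')); return np.array(c)/1000,s,a,m.sum(),P[m][:,2].mean()
def clip(xy,box): pass
rg={'scene':dict(rack=(340,205,105,110),sock=(250,185,65,65),drift=(200,128,62,55)),'side':dict(rack=(145,115,125,85),sock=(245,180,75,75),drift=(262,295,110,72))}
for n in rg:
    D=np.load(f'pics/{n}0.npz');P=cloud(n,D['d']);z=P[...,2]
    def box(k):
        m=np.zeros(z.shape,bool);x,y,w,h=rg[n][k];m[y:y+h,x:x+w]=1;return m
    m=box('rack')&(abs(z-.08)<.004);print(n,'rack',rect(P,m))
    m=box('rack')&(z>.05)
    # arbor head top by heights
    m=box('rack')&(abs(z-.131)<.004); 
    l,lab,st,c=cv2.connectedComponentsWithStats(m.astype('uint8'))
    for i in range(1,l):
        if st[i,4]>15: print('  head comp',c[i],rect(P,lab==i))
    m=box('sock')&(abs(z-.112)<.004);Q=P[m][:,:2];(c,r)=cv2.minEnclosingCircle((Q*1000).astype('float32'));print('mouth',c,r,m.sum(),P[m][:,2].mean())
    m=box('sock')&(abs(z-.008)<.003);print('foot',rect(P,m))
    for lo,hi in((.048,.056),(.02,.028),(.056,.1)):
        m=box('sock')&(z>lo)&(z<hi);print('lev',lo,hi,m.sum(),rect(P,m))
    m=box('drift')&(z>.005);print('drift',rect(P,m));m=box('drift')&(z>.022);print('drifttop',rect(P,m))
    # color-based drift
E
```

```text
scene rack (array([0.4653, 0.2835]), (252.31427001953125, 80.86185455322266), 4.807135581970215, np.int64(2505), np.float64(0.07990750677198942))
  head comp [419.8056 222.7037] (array([0.3874, 0.2772]), (37.083866119384766, 34.901710510253906), 20.936752319335938, np.int64(108), np.float64(0.1310993869625477))
  head comp [374.5556 266.8278] (array([0.5456, 0.2904]), (30.796123504638672, 30.719554901123047), 69.18558502197266, np.int64(180), np.float64(0.13115086232339826))
mouth (586.9456787109375, 31.001384735107422) 27.245370864868164 253 0.11165277651103644
foot (array([0.57  , 0.0102]), (188.02981567382812, 155.97874450683594), 47.37309265136719, np.int64(440), np.float64(0.007832234458527626))
lev 0.048 0.056 219 (array([0.5872, 0.0298]), (57.34281921386719, 82.03617095947266), 13.512408256530762, np.int64(219), np.float64(0.05187948534094515))
lev 0.02 0.028 73 (array([0.6015, 0.0469]), (44.956382751464844, 96.17308044433594), 47.10451889038086, np.int64(73), np.float64(0.02374999295498976))
lev 0.056 0.1 272 (array([0.5909, 0.0417]), (45.907894134521484, 52.388912200927734),
[... 1105 characters left out ...]
8738861083984, 82.79348754882812), 13.830595970153809, np.int64(263), np.float64(0.0512239116699094))
lev 0.02 0.028 129 (array([0.5826, 0.0294]), (55.54862594604492, 82.40132141113281), 13.597064971923828, np.int64(129), np.float64(0.023585079011432857))
lev 0.056 0.1 430 (array([0.5798, 0.0227]), (43.7859001159668, 50.356040954589844), 36.76365280151367, np.int64(430), np.float64(0.08045567243256643))
drift (array([ 0.5575, -0.2287]), (200.35984802246094, 14.079249382019043), 12.872162818908691, np.int64(1135), np.float64(0.018439971455781495))
drifttop (array([ 0.5842, -0.2223]), (145.38400268554688, 13.723538398742676), 12.766061782836914, np.int64(492), np.float64(0.024659418671239143))
```

```bash
python3 - <<'E'
from h import *
pts=[]
for n in('scene','side'):
    D=np.load(f'pics/{n}0.npz');P=cloud(n,D['d']).reshape(-1,3);pts.append(P[np.isfinite(P[:,0])])
Q=np.vstack(pts)
a=np.array([.141,.505]);b=np.array([.544,.289]);u=(b-a)/np.hypot(*(b-a));nn=np.array([-u[1],u[0]])
r=Q[:,:2]-a;s=r@u;t=r@nn;L=np.hypot(*(b-a))
for i in np.arange(0,.5,.05):
    m=(s>i)&(s<i+.05)&(abs(t)<.13)&(Q[:,2]<.6);print(round(i,2),Q[m][:,2].max() if m.any() else None)
# grid max height of scene excluding robot
for y in np.arange(.6,-.45,-.05):
    print('%5.2f'%y,' '.join('%4.0f'%(1000*np.percentile(Q[m][:,2],99)) if (m:=(abs(Q[:,0]-x)<.025)&(abs(Q[:,1]-y)<.025)).any() else '  --' for x in np.arange(.1,.9,.05)))
E
```

```text
0.0 0.4132941348464062
0.05 0.33433084336383234
0.1 0.21909019945535996
0.15 0.16206952902986382
0.2 0.007196491821455542
0.25 0.11166490940604179
0.3 0.1402480989054814
0.35 0.11883754102984134
0.4 0.13397036731648382
0.45 0.13624202909757543
 0.60    2  334  334  220  220   --  161    5    4   99  107  150  150  151  151   19
 0.55    2  334  335  213  217  161  161    4    4    4  111  114  152  150  150  148
 0.50  411  409  383  159  127    4    4    4    4    4  113  111  151  152   19    1
 0.45  397  410    4    4    5    5    4    4    4    4    4  107    4    4    4    1
 0.40  335  335    4    4    5    5    4    5    4    5    5    4    4    4    3    4
 0.35    4    5    5    4    4    5    4    5   81   82   80    4    4    4   51   51
 0.30    4    4    4    4    3  133  139  115  107  134   83    4    4   80   51   45
 0.25    4    5    5    4    4  131  137  100   84  127   82    4   81   83   52   33
 0.20    5    4    4    5    4    4    5    4    4    4    4    4    4   48   51   45
 0.15    4    5    4    5    4    5    4    4    4    4    4    5    4    3   51  
[... 249 characters left out ...]
04  103  211
-0.05  277    4    4    4    4    5    5    4    4    8    4    4    4    4    4  211
-0.10    5    5    4    4    4   33   33    4    4    3    4    4   31   31    3  210
-0.15    4    4    3    4    4   33   33    4    4    4    4    4   30   30    4  163
-0.20    4    3    3    3    4    4    3    4    4   26   28   27    3    4    4  199
-0.25    6    5    5    4    4    3    3   10   22   27   26    4    4    5   27  161
-0.30    6    4    5    6    4    4    4    4    4    3    4    4   15   27   26    1
-0.35    6    5    6    6    6    5    6    4    4    3    3   15   17    4    3    1
-0.40    5    6    5    6    5    5    6    5    5    5    4    4    3    3  102    3
```

```bash
python3 -m creep '[{"dx":-0.01,"dz":-0.05},{"dx":-0.024,"dz":-0.105},{"dx":-0.037,"dz":-0.16},{"dx":-0.05,"dz":-0.215},{"dx":-0.062,"dz":-0.27},{"dx":-0.075,"dz":-0.325},{"dx":-0.087,"dz":-0.38},{"dx":-0.098,"dz":-0.43},{"dx":-0.1,"dz":-0.446},{"dx":-0.1,"dz":-0.446},{"dx":-0.1,"dz":-0.446}]'
```

```text
invalid input at $[0]: expected keys dx, dy, dz, rx, ry, rz, gripper
```

```bash
python3 -m creep '[{"dx":-0.01,"dy":0,"dz":-0.05,"rx":0,"ry":0,"rz":0,"gripper":1},{"dx":-0.024,"dy":0,"dz":-0.105,"rx":0,"ry":0,"rz":0,"gripper":1},{"dx":-0.037,"dy":0,"dz":-0.16,"rx":0,"ry":0,"rz":0,"gripper":1},{"dx":-0.05,"dy":0,"dz":-0.215,"rx":0,"ry":0,"rz":0,"gripper":1},{"dx":-0.062,"dy":0,"dz":-0.27,"rx":0,"ry":0,"rz":0,"gripper":1},{"dx":-0.075,"dy":0,"dz":-0.325,"rx":0,"ry":0,"rz":0,"gripper":1},{"dx":-0.087,"dy":0,"dz":-0.38,"rx":0,"ry":0,"rz":0,"gripper":1},{"dx":-0.098,"dy":0,"dz":-0.43,"rx":0,"ry":0,"rz":0,"gripper":1},{"dx":-0.1,"dy":0,"dz":-0.446,"rx":0,"ry":0,"rz":0,"gripper":1},{"dx":-0.1,"dy":0,"dz":-0.446,"rx":0,"ry":0,"rz":0,"gripper":1},{"dx":-0.1,"dy":0,"dz":-0.446,"rx":0,"ry":0,"rz":0,"gripper":1}]'
cat > shot.py <<'E'
import sys
from cell import status, read_camera
from h import *
def shot(n,tag):
    s=status.observe()
    p,d=read_camera(n);cv2.imwrite(f"pics/{tag}.png",p[:,:,::-1]);np.savez(f"pics/{tag}.npz",p=p,d=d,pos=s['tool_pos'],rot=s['tool_rot'])
    print(s['time'],s['tool_pos'],s['tool_rot'],s['contact_force'],s['torque'],s['opening'])
if __name__=='__main__': shot(sys.argv[1],sys.argv[2])
E
python3 shot.py wrist w1
```

```text
time: 1.52
tool_pos: [0.5424, 0.2906, 0.2437]
tool_rot: [-1.57, 0.0, 1.3]
contact_force: [0.2, 1.0, -0.4]
opening: 0.0916
1.525 [0.5424 0.2906 0.2437] [-1.5698  0.      1.3003] [ 0.1521  0.9685 -0.4366] [-0.0414  0.0053 -0.0236] 0.09162330493616298
```

View pics/w1.png

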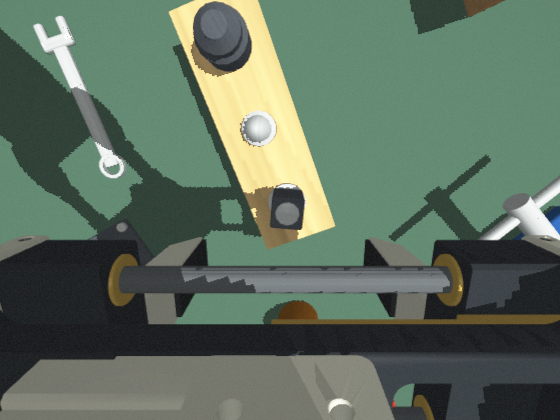

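```bash
python3 - <<'E'
from h import *
D=np.load('pics/w1.npz');P=cloud('wrist',D['d'],D['pos'],D['rot']);z=P[...,2]
print(P[212,287],z[180:235:6,287])
b=np.zeros(z.shape,bool);b[180:236,255:320]=1
for lo,hi in((.126,.136),(.09,.126)):
    m=b&(z>lo)&(z<hi);q=cv2.minAreaRect((P[m][:,:2]*1000).astype('float32'));print(m.sum(),q,P[m][:,2].mean())
    v,u=np.where(m);print(u.min(),u.max(),v.min(),v.max())
img=cv2.imread('pics/w1.png')[170:245,240:330];cv2.imwrite('pics/w1z.png',cv2.resize(img,None,fx=6,fy=6,interpolation=cv2.INTER_CUBIC))
b=np.zeros(z.shape,bool);b[0:236,150:340]=1
m=b&(abs(z-.08)<.004);print('rack',cv2.minAreaRect((P[m][:,:2]*1000).astype('float32')),P[m][:,2].mean())
E
```

```text
[0.5446 0.2934 0.1328] [0.0814 0.0867 0.1081 0.1306 0.1319 0.1338 0.1329 0.1335 0.1312 0.0801]
1063 ((545.9527587890625, 293.1495361328125), (29.940532684326172, 30.270536422729492), 69.69388580322266) 0.1320349898695263
270 304 195 229
218 ((532.641845703125, 298.04742431640625), (29.688993453979492, 2.0023255348205566), 70.2019271850586) 0.10902971195978446
273 304 188 197
rack ((466.31182861328125, 286.13958740234375), (250.92678833007812, 80.27484130859375), 4.995285987854004) 0.08091584641398018
```

View pics/w1z.png

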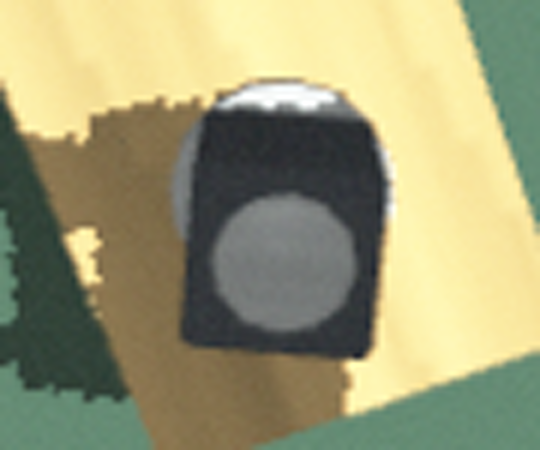

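```bash
python3 -m creep '[{"dx":0.0016,"dy":0.04,"dz":-0.0023,"rx":0,"ry":0.084,"rz":0,"gripper":0.75},{"dx":0.0016,"dy":0.08,"dz":-0.0023,"rx":0,"ry":0.084,"rz":0,"gripper":0.75},{"dx":0.0016,"dy":0.11,"dz":-0.0023,"rx":0,"ry":0.084,"rz":0,"gripper":0.75},{"dx":0.0016,"dy":0.132,"dz":-0.0023,"rx":0,"ry":0.084,"rz":0,"gripper":0.75},{"dx":0.0016,"dy":0.132,"dz":-0.0023,"rx":0,"ry":0.084,"rz":0,"gripper":0.75}]' 40
python3 shot.py wrist w2; python3 shot.py side s2
```

```text
time: 2.2
tool_pos: [0.5444, 0.2912, 0.1105]
tool_rot: [-1.568, 0.002, 1.217]
contact_force: [0.3, 0.2, 0.2]
opening: 0.0688
2.2 [0.5444 0.2912 0.1105] [-1.568   0.0022  1.2167] [0.3291 0.1897 0.1965] [0.079  0.0421 0.0073] 0.06877135271988098
2.25 [0.5454 0.2914 0.1119] [-1.5701  0.0004  1.2164] [ 0.5032 -0.3899 -0.0611] [-0.0109  0.0069 -0.0098] 0.068635586378496
```

View pics/w2.png

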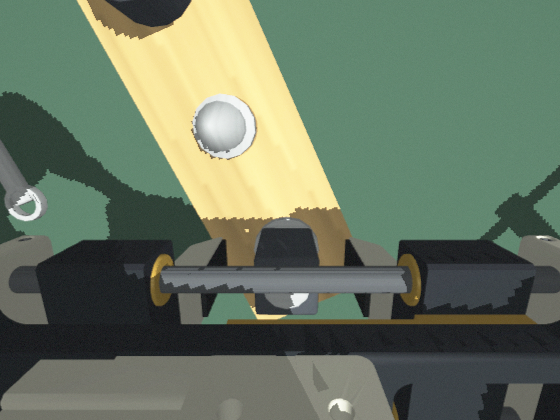

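View pics/s2.png

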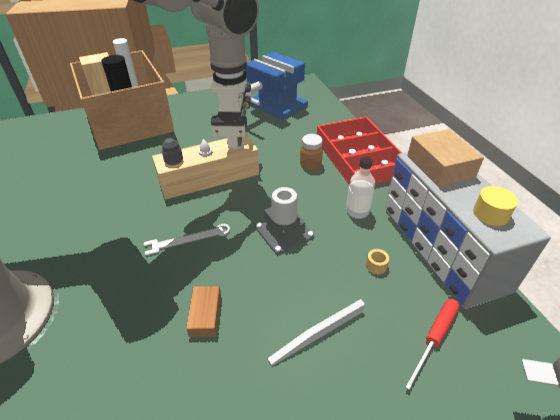

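```bash
python3 -m creep '[{"dx":0,"dy":0,"dz":0,"rx":0,"ry":0,"rz":0,"gripper":0.1},{"dx":0,"dy":0,"dz":0,"rx":0,"ry":0,"rz":0,"gripper":0.1},{"dx":0,"dy":0,"dz":0,"rx":0,"ry":0,"rz":0,"gripper":0.1},{"dx":0,"dy":0,"dz":0,"rx":0,"ry":0,"rz":0,"gripper":0.1},{"dx":0,"dy":0,"dz":0,"rx":0,"ry":0,"rz":0,"gripper":0.1},{"dx":0,"dy":-0.02,"dz":0,"rx":0,"ry":0,"rz":0,"gripper":0.1},{"dx":0,"dy":-0.05,"dz":0,"rx":0,"ry":0,"rz":0,"gripper":0.1},{"dx":0,"dy":-0.09,"dz":0,"rx":0,"ry":0,"rz":0,"gripper":0.1},{"dx":0,"dy":-0.13,"dz":0,"rx":0,"ry":0,"rz":0,"gripper":0.1},{"dx":0,"dy":-0.13,"dz":0,"rx":0,"ry":0,"rz":0,"gripper":0.1}]' 40
python3 shot.py side s3; python3 shot.py scene c3
```

```text
time: 3.55
tool_pos: [0.5476, 0.2911, 0.2447]
tool_rot: [-1.575, -0.004, 1.215]
contact_force: [0.7, 0.3, -3.7]
opening: 0.0299
3.55 [0.5476 0.2911 0.2447] [-1.5754 -0.0042  1.215 ] [ 0.6639  0.2609 -3.677 ] [-0.0182 -0.0332  0.0336] 0.029851558926360103
3.6 [0.5465 0.2906 0.2421] [-1.5719 -0.001   1.215 ] [ 0.1462  0.775  -3.9191] [ 0.0268  0.0539 -0.0018] 0.029913514985275322
```

View pics/s3.png

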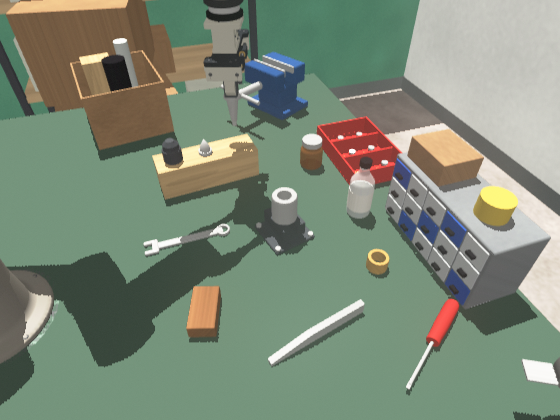

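```bash
python3 -m creep '[{"dx":-0.03,"dy":0,"dz":-0.004,"rx":0,"ry":0,"rz":0,"gripper":0.1},{"dx":-0.08,"dy":0,"dz":-0.01,"rx":0,"ry":0,"rz":0,"gripper":0.1},{"dx":-0.13,"dy":0,"dz":-0.016,"rx":0,"ry":0,"rz":0,"gripper":0.1},{"dx":-0.175,"dy":0,"dz":-0.022,"rx":0,"ry":0,"rz":0,"gripper":0.1},{"dx":-0.2,"dy":0,"dz":-0.026,"rx":0,"ry":0,"rz":0,"gripper":0.1},{"dx":-0.204,"dy":0,"dz":-0.0265,"rx":0,"ry":0,"rz":0,"gripper":0.1},{"dx":-0.204,"dy":0,"dz":-0.0265,"rx":0,"ry":0,"rz":0,"gripper":0.1},{"dx":-0.204,"dy":0,"dz":-0.0265,"rx":0,"ry":0,"rz":0,"gripper":0.1}]' 40
python3 shot.py wrist w4; python3 shot.py side s4; python3 shot.py scene c4
```

```text
time: 4.65
tool_pos: [0.5001, 0.0911, 0.2411]
tool_rot: [-1.57, 0.0, 1.216]
contact_force: [-1.5, -0.5, -3.2]
opening: 0.0296
4.65 [0.5001 0.0911 0.2411] [-1.5697  0.      1.2161] [-1.4692 -0.5274 -3.2188] [ 0.0458 -0.042  -0.0307] 0.02963063685767713
4.7 [0.5001 0.0911 0.2413] [-1.5701 -0.      1.2162] [-0.3974 -0.1972 -2.6598] [-0.0324 -0.0545 -0.0278] 0.029650075363619063
4.75 [0.5002 0.091  0.2414] [-1.5703 -0.0001  1.2163] [-0.5909 -0.1444 -2.8143] [-0.0578  0.0558  0.0075] 0.029998198810444025
```

View pics/w4.png

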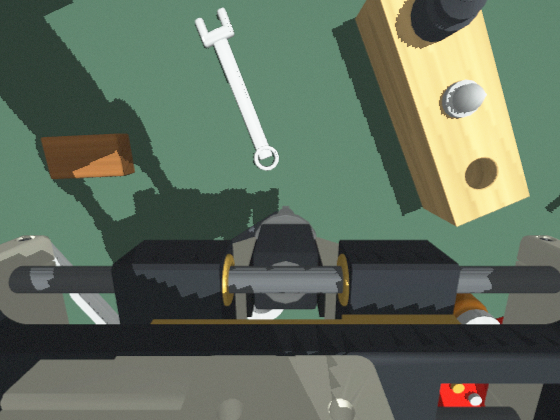

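View pics/s4.png

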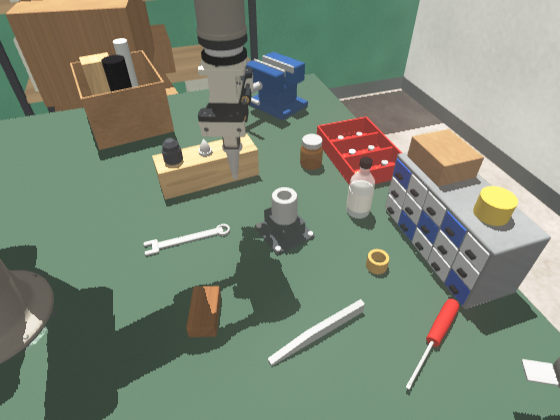

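View pics/c4.png

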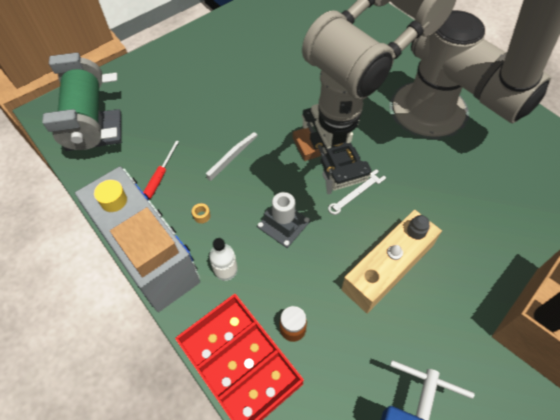

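```bash
python3 -m creep '[{"dx":-0.002,"dy":-0.003,"dz":-0.03,"rx":0,"ry":0,"rz":0,"gripper":0.1},{"dx":-0.005,"dy":-0.005,"dz":-0.08,"rx":0,"ry":0,"rz":0,"gripper":0.1},{"dx":-0.008,"dy":-0.005,"dz":-0.13,"rx":0,"ry":0,"rz":0,"gripper":0.1},{"dx":-0.01,"dy":-0.005,"dz":-0.165,"rx":0,"ry":0,"rz":0,"gripper":0.1},{"dx":-0.0107,"dy":-0.005,"dz":-0.1747,"rx":0,"ry":0,"rz":0,"gripper":0.1},{"dx":-0.0107,"dy":-0.005,"dz":-0.1747,"rx":0,"ry":0,"rz":0,"gripper":0.1},{"dx":-0.0107,"dy":-0.005,"dz":-0.1747,"rx":0,"ry":0,"rz":0,"gripper":0.1}]' 40
python3 shot.py wrist w5; python3 shot.py side s5
```

```text
time: 5.68
tool_pos: [0.6593, 0.0201, 0.2469]
tool_rot: [-1.57, -0.0, 1.216]
contact_force: [0.5, 0.7, -2.8]
opening: 0.0299
5.675 [0.6593 0.0201 0.2469] [-1.5702 -0.0001  1.2159] [ 0.5249  0.743  -2.7697] [-0.0373  0.012   0.0343] 0.029917197333327688
5.725 [0.6594 0.0201 0.2471] [-1.5706 -0.0002  1.216 ] [ 0.1973  0.3191 -2.9731] [-0.017  -0.0168 -0.0278] 0.029885565220191763
```

View pics/w5.png

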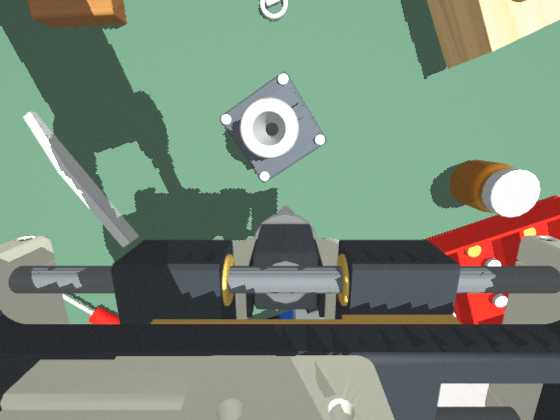

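View pics/s5.png

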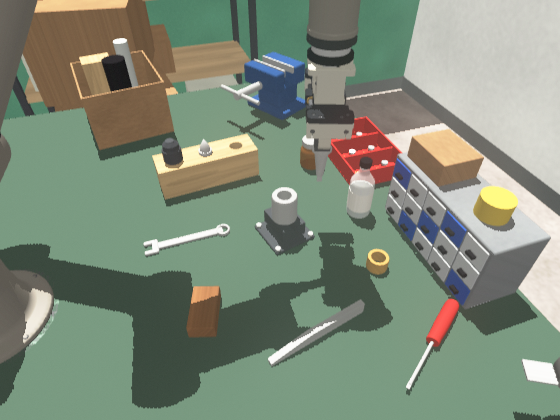

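```bash
python3 - <<'E'
from h import *
D=np.load('pics/w5.npz');P=cloud('wrist',D['d'],D['pos'],D['rot']);z=P[...,2]
b=np.zeros(z.shape,bool);b[60:195,205:340]=1
m=b&(abs(z-.112)<.004);print('mouth',cv2.minEnclosingCircle((P[m][:,:2]*1000).astype('float32')),P[m][:,2].mean(),P[m].mean(0))
for zz in(.008,.024,.052):
    m=b&(abs(z-zz)<.004);print(zz,m.sum(),cv2.minAreaRect((P[m][:,:2]*1000).astype('float32')))
# color ring ellipse
g=D['p'][60:195,205:340].astype(int);w=((g.min(-1)>140)).astype('uint8')
c,_=cv2.findContours(w,cv2.RETR_EXTERNAL,cv2.CHAIN_APPROX_NONE)
for k in c:
    if len(k)>40: e=cv2.fitEllipse(k);print(e[0][0]+205,e[0][1]+60,e[1], ray('wrist',e[0][0]+205,e[0][1]+60,.112,D['pos'],D['rot']))
# arbor in side cam
for t in('s5','s4'):
    D=np.load(f'pics/{t}.npz');P=cloud('side',D['d']);tp=D['pos']
    m=(np.abs(P[...,:2]-tp[:2]).max(-1)<.03)&(P[...,2]>.1)&(P[...,2]<.235)
    Q=P[m]
    for lo in np.arange(.13,.24,.01):
        q=Q[(Q[:,2]>lo)&(Q[:,2]<lo+.01)]
        if len(q)>3:print(t,round(lo,2),len(q),q.min(0)-tp,q.max(0)-tp)
E
```

```text
mouth ((587.38134765625, 32.614288330078125), 27.45136070251465) 0.11246682191358039 [0.5869 0.033  0.1125]
0.008 2247 ((587.24853515625, 32.824554443359375), (100.07389831542969, 100.20630645751953), 12.988722801208496)
0.024 242 ((587.0022583007812, 32.742149353027344), (15.557971954345703, 79.78913879394531), 12.783495903015137)
0.052 932 ((587.19384765625, 32.75553512573242), (55.83809280395508, 80.13861083984375), 13.01062297821045)
228.2880859375 117.2213363647461 (10.093785285949707, 20.71784019470215) [0.5658 0.0014 0.112 ]
279.6007995605469 127.95171356201172 (75.54426574707031, 88.75802612304688) [0.5907 0.0418 0.112 ]
s5 0.14 19 [-0.009  -0.0065 -0.106 ] [-0.0006 -0.0016 -0.0972]
s5 0.15 19 [-0.0113 -0.0083 -0.0969] [ 0.003  -0.0006 -0.0878]
s5 0.16 30 [-0.0122 -0.0096 -0.0867] [ 0.0031 -0.001  -0.0776]
s5 0.17 34 [-0.0138 -0.0123 -0.0769] [ 0.0033  0.0039 -0.0673]
s5 0.18 40 [-0.0155 -0.0124 -0.0666] [ 0.004   0.0007 -0.0578]
s5 0.19 42 [-0.0164 -0.0137 -0.057 ] [ 0.0046 -0.0014 -0.0472]
s5 0.2 49 [-0.0172 -0.0153 -0.047 ] [ 0.0052  0.0025 -0.0373]
s5 0.21 69 [-0.0247 -0.
[... 158 characters left out ...]
0.0135]
s4 0.13 12 [-0.0084 -0.0063 -0.1075] [ 0.0004 -0.0026 -0.1014]
s4 0.14 18 [-0.0113 -0.0067 -0.1011] [ 0.0011 -0.0011 -0.0917]
s4 0.15 25 [-0.0115 -0.0089 -0.0908] [ 0.004  -0.003  -0.0816]
s4 0.16 30 [-0.0125 -0.0113 -0.0809] [ 0.004  -0.0019 -0.0713]
s4 0.17 38 [-0.0149 -0.0123 -0.0713] [ 0.0046 -0.0019 -0.0618]
s4 0.18 43 [-0.0161 -0.0138 -0.0613] [ 0.0047 -0.0014 -0.0516]
s4 0.19 44 [-0.0173 -0.0151 -0.0509] [ 0.0088 -0.0019 -0.0419]
s4 0.2 30 [-0.0229 -0.02   -0.0412] [ 0.0153 -0.0043 -0.0319]
s4 0.21 108 [-0.0239 -0.0221 -0.0312] [ 0.0149  0.0076 -0.0216]
s4 0.22 40 [-0.0226 -0.0236 -0.0208] [ 0.0116 -0.0013 -0.0113]
s4 0.23 16 [-0.0218 -0.0298 -0.0113] [ 0.0116 -0.0023 -0.0063]
```

```bash
python3 -m creep '[{"dx":-0.005,"dy":0,"dz":0.03,"rx":0,"ry":0,"rz":0,"gripper":0.1},{"dx":-0.012,"dy":0,"dz":0.06,"rx":0,"ry":0,"rz":0,"gripper":0.1},{"dx":-0.0141,"dy":0,"dz":0.072,"rx":0,"ry":0,"rz":0,"gripper":0.1},{"dx":-0.0141,"dy":0,"dz":0.072,"rx":0,"ry":0,"rz":0,"gripper":0.1},{"dx":-0.0141,"dy":0.02,"dz":0.072,"rx":0,"ry":0,"rz":0,"gripper":0.1},{"dx":-0.0141,"dy":0.03,"dz":0.072,"rx":0,"ry":0,"rz":0,"gripper":0.1},{"dx":-0.0141,"dy":0.03,"dz":0.072,"rx":0,"ry":0,"rz":0,"gripper":0.1}]' 40
python3 shot.py side s6; python3 shot.py scene c6
python3 - <<'E'
from h import *
a=cv2.imread('pics/s6.png')[120:260,210:360];b=cv2.imread('pics/c6.png')[120:260,210:360]
cv2.imwrite('pics/sc6z.png',cv2.resize(np.hstack([a,b]),None,fx=2.6,fy=2.6,interpolation=cv2.INTER_CUBIC))
E
```

```text
time: 6.65
tool_pos: [0.5879, 0.031, 0.2158]
tool_rot: [-1.569, 0.0, 1.215]
contact_force: [-0.2, 0.0, -1.9]
opening: 0.0299
6.65 [0.5879 0.031  0.2158] [-1.5691  0.0004  1.2149] [-0.2034  0.0245 -1.8769] [0.0033 0.0106 0.0376] 0.029861915402548487
6.7 [0.5882 0.031  0.2165] [-1.5705  0.      1.2149] [-0.4455 -0.2098 -2.3126] [ 0.0257  0.0083 -0.0139] 0.029818875997139595
```

View pics/sc6z.png

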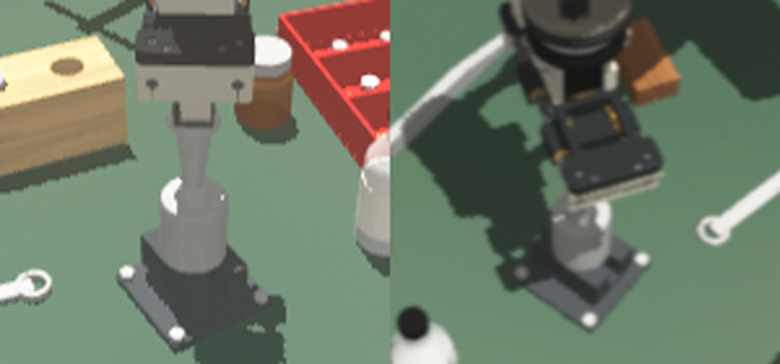

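```bash
python3 -m creep '[{"dx":0,"dy":0.015,"dz":0,"rx":0,"ry":0,"rz":0,"gripper":0.1},{"dx":0,"dy":0.03,"dz":0,"rx":0,"ry":0,"rz":0,"gripper":0.1},{"dx":0,"dy":0.04,"dz":0,"rx":0,"ry":0,"rz":0,"gripper":0.1},{"dx":0,"dy":0.045,"dz":0,"rx":0,"ry":0,"rz":0,"gripper":0.1},{"dx":0,"dy":0.045,"dz":0,"rx":0,"ry":0,"rz":0,"gripper":0.1}]' 40; python3 -m creep '[{"dx":0,"dy":0.006,"dz":0,"rx":0,"ry":0,"rz":0,"gripper":0.1},{"dx":0,"dy":0.01,"dz":0,"rx":0,"ry":0,"rz":0,"gripper":0.1},{"dx":0,"dy":0.012,"dz":0,"rx":0,"ry":0,"rz":0,"gripper":0.1},{"dx":0,"dy":0.012,"dz":0,"rx":0,"ry":0,"rz":0,"gripper":0.1}]' 40
```

```text
time: 7.38
tool_pos: [0.5877, 0.0311, 0.1713]
tool_rot: [-1.57, 0.0, 1.215]
contact_force: [0.6, 0.3, -3.1]
opening: 0.0296
time: 7.88
tool_pos: [0.5877, 0.0312, 0.1596]
tool_rot: [-1.571, -0.0, 1.215]
contact_force: [-0.0, -0.4, -2.6]
opening: 0.0298
```

```bash
python3 -m creep '[{"dx":0,"dy":0.003,"dz":0,"rx":0,"ry":0,"rz":0,"gripper":0.1},{"dx":0,"dy":0.005,"dz":0,"rx":0,"ry":0,"rz":0,"gripper":0.1},{"dx":0,"dy":0.0065,"dz":0,"rx":0,"ry":0,"rz":0,"gripper":0.1},{"dx":0,"dy":0.0065,"dz":0,"rx":0,"ry":0,"rz":0,"gripper":0.1},{"dx":0,"dy":0.0065,"dz":0,"rx":0,"ry":0,"rz":0,"gripper":0.1}]' 40; python3 -c "
from cell import status;s=status.observe();print(s['contact_force'],s['torque'],s['tool_pos'])"
```

```text
time: 8.5
tool_pos: [0.5878, 0.0311, 0.1532]
tool_rot: [-1.571, 0.0, 1.215]
contact_force: [-0.0, -0.3, -2.6]
opening: 0.0299
[-0.03518127 -0.3482582  -2.64135792] [-0.19285404 -0.08657566  0.01569028] [0.58779293 0.03106297 0.15321252]
```

```bash
python3 -m creep '[{"dx":0,"dy":0,"dz":0,"rx":0,"ry":0,"rz":0,"gripper":0.45},{"dx":0,"dy":0,"dz":0,"rx":0,"ry":0,"rz":0,"gripper":0.45},{"dx":0,"dy":0,"dz":0,"rx":0,"ry":0,"rz":0,"gripper":0.45},{"dx":0,"dy":0,"dz":0,"rx":0,"ry":0,"rz":0,"gripper":0.45}]' 40
python3 shot.py side s7; python3 shot.py scene c7;python3 shot.py wrist w7
python3 - <<'E'
from h import *
a=cv2.imread('pics/s7.png')[120:260,210:360];b=cv2.imread('pics/c7.png')[120:260,210:360]
cv2.imwrite('pics/sc7z.png',cv2.resize(np.hstack([a,b]),None,fx=2.6,fy=2.6,interpolation=cv2.INTER_CUBIC))
D=np.load('pics/s7.npz');P=cloud('side',D['d']);tp=D['pos']
m=(np.abs(P[...,:2]-tp[:2]).max(-1)<.035)&(P[...,2]>.1)&(P[...,2]<.14)
for v in range(170,215):
    q=P[v][m[v]]
    if len(q)>5:print(v,len(q),q.min(0)-tp,q.max(0)-tp,q[:,2].mean())
E
```

```text
time: 9.0
tool_pos: [0.5878, 0.0312, 0.1534]
tool_rot: [-1.571, -0.0, 1.215]
contact_force: [-0.1, 0.1, 0.3]
opening: 0.0411
9.0 [0.5878 0.0312 0.1534] [-1.5711 -0.0002  1.215 ] [-0.1298  0.0975  0.2915] [ 0.018  -0.0301 -0.033 ] 0.04108618890900046
9.05 [0.5878 0.0312 0.1533] [-1.5709 -0.0002  1.215 ] [ 0.2523  0.3877 -0.3147] [-0.0081  0.0086 -0.0119] 0.041616919168710936
9.1 [0.5878 0.0312 0.1533] [-1.5709 -0.0001  1.215 ] [ 0.3645 -0.7539 -0.8785] [-0.003  -0.0005 -0.0305] 0.04120785977987468
190 7 [-0.0221 -0.0174 -0.0338] [ 0.0154  0.0113 -0.0159] 0.12760831681997148
191 9 [-0.0224 -0.0183 -0.0431] [ 0.0206  0.0172 -0.0179] 0.12308846004162241
192 11 [-0.0225 -0.0193 -0.043 ] [ 0.0206  0.017  -0.0203] 0.12054512193133804
193 11 [-0.0238 -0.0191 -0.0444] [ 0.0203  0.0117 -0.0229] 0.11971494426265189
194 25 [-0.0262 -0.0209 -0.0427] [ 0.0207  0.0112 -0.0245] 0.12216966424016898
195 25 [-0.0273 -0.021  -0.0436] [ 0.0201  0.008  -0.0271] 0.12000129494170164
196 27 [-0.0292 -0.0196 -0.0469] [ 0.0226  0.0088 -0.0303] 0.11704198197609693
197 27 [-0.0302 -0.0194 -0.0455] [ 0.0204  0.00
[... 199 characters left out ...]
0.0315 -0.0213 -0.0522] [ 0.0204  0.0019 -0.0365] 0.10990808134139593
201 25 [-0.0316 -0.0242 -0.049 ] [ 0.016  -0.0052 -0.0414] 0.11003116482985698
202 25 [-0.0313 -0.0261 -0.0512] [ 0.0158 -0.0042 -0.0412] 0.10953211834620373
203 25 [-0.0316 -0.0279 -0.053 ] [ 0.0155 -0.0049 -0.0406] 0.10886262454731253
204 22 [-0.0307 -0.0278 -0.0525] [ 0.0095 -0.0087 -0.0421] 0.10739021463063923
205 19 [-0.0297 -0.0291 -0.0522] [ 0.0068 -0.0126 -0.044 ] 0.10577103628369038
206 17 [-0.0269 -0.0293 -0.0523] [ 0.0042 -0.0172 -0.0465] 0.10423402978212103
207 12 [-0.0235 -0.0301 -0.0533] [-0.0004 -0.0199 -0.0498] 0.10178662593065065
208 6 [-0.0171 -0.0306 -0.0531] [-0.0035 -0.0264 -0.0523] 0.10060302370668033
```

View pics/sc7z.png

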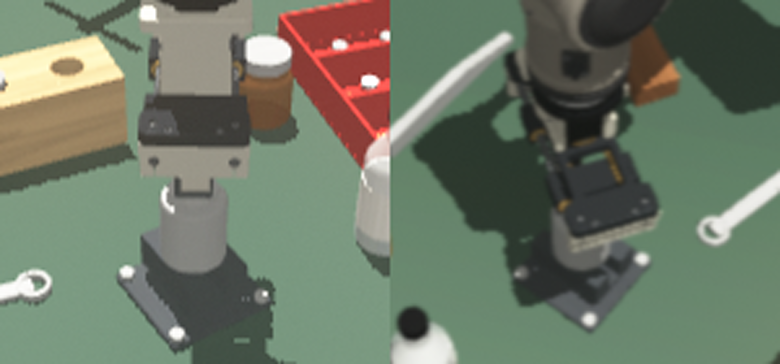

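View pics/w7.png

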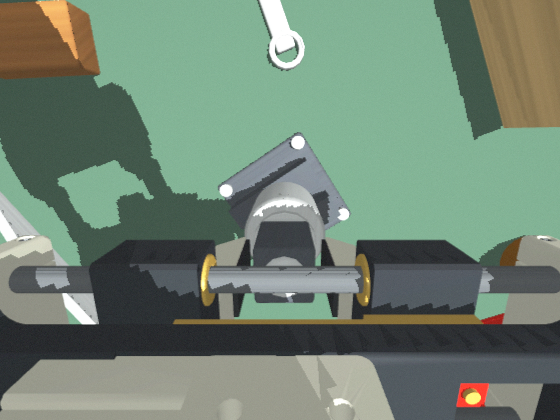

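```bash
python3 -m creep '[{"dx":0,"dy":0,"dz":0,"rx":0,"ry":0,"rz":0,"gripper":0.1},{"dx":0,"dy":0,"dz":0,"rx":0,"ry":0,"rz":0,"gripper":0.1},{"dx":0,"dy":0,"dz":0,"rx":0,"ry":0,"rz":0,"gripper":0.1},{"dx":0,"dy":0,"dz":0,"rx":0,"ry":0,"rz":0,"gripper":0.1}]' 40;  python3 -c "
from cell import status;s=status.observe();print(s['contact_force'],s['torque'],s['tool_pos'])"; python3 -m creep '[{"dx":0,"dy":0.0005,"dz":0,"rx":0,"ry":0,"rz":0,"gripper":0.1},{"dx":0,"dy":0.001,"dz":0,"rx":0,"ry":0,"rz":0,"gripper":0.1},{"dx":0,"dy":0.001,"dz":0,"rx":0,"ry":0,"rz":0,"gripper":0.1}]' 40
```

```text
time: 9.65
tool_pos: [0.5876, 0.0309, 0.1532]
tool_rot: [-1.571, 0.0, 1.215]
contact_force: [-0.5, -3.3, 0.6]
opening: 0.0299
[-0.50242345 -3.25235957  0.63283113] [-0.39120874  0.1819122   0.00377304] [0.58764259 0.03088716 0.15318974]
time: 10.02
tool_pos: [0.5877, 0.0309, 0.1523]
tool_rot: [-1.571, 0.0, 1.215]
contact_force: [-2.5, -2.7, 2.0]
opening: 0.0299
```

```bash
python3 -m creep '[{"dx":-0.0005,"dy":0,"dz":0,"rx":0,"ry":0,"rz":0,"gripper":0.1},{"dx":-0.001,"dy":0,"dz":0,"rx":0,"ry":0,"rz":0,"gripper":0.1},{"dx":-0.001,"dy":0,"dz":0,"rx":0,"ry":0,"rz":0,"gripper":0.1}]' 40;  python3 -c "
from cell import status;s=status.observe();print(s['contact_force'],s['torque'],s['tool_pos'])"
```

```text
time: 10.4
tool_pos: [0.5876, 0.0307, 0.1523]
tool_rot: [-1.571, -0.001, 1.215]
contact_force: [-0.7, 1.6, 1.8]
opening: 0.0296
[-0.72496232  1.62269031  1.77982471] [0.24039973 0.12402448 0.00502101] [0.5875981  0.03071706 0.15230615]
```

```bash
python3 -m creep '[{"dx":0.0003,"dy":0.001,"dz":0,"rx":0,"ry":0,"rz":0,"gripper":0.1},{"dx":0.0003,"dy":0.002,"dz":0,"rx":0,"ry":0,"rz":0,"gripper":0.1},{"dx":0.0003,"dy":0.003,"dz":0,"rx":0,"ry":0,"rz":0,"gripper":0.1},{"dx":0.0003,"dy":0.003,"dz":0,"rx":0,"ry":0,"rz":0,"gripper":0.1}]' 50;  python3 -c "
from cell import status;s=status.observe();print(s['contact_force'],s['torque'],s['tool_pos'])"
```

```text
time: 10.9
tool_pos: [0.5877, 0.0307, 0.1498]
tool_rot: [-1.571, -0.001, 1.215]
contact_force: [-2.3, 0.7, 7.0]
opening: 0.0298
[-2.28396363  0.69155488  6.96947675] [ 0.25352659  0.51596288 -0.01317681] [0.58766306 0.03072735 0.14979744]
```

```bash
python3 -m creep '[{"dx":0,"dy":0.0004,"dz":0.0004,"rx":0,"ry":0.125,"rz":0,"gripper":0.1},{"dx":0,"dy":0.0008,"dz":0.0004,"rx":0,"ry":0.25,"rz":0,"gripper":0.1},{"dx":0,"dy":0.0012,"dz":0.0004,"rx":0,"ry":0.125,"rz":0,"gripper":0.1},{"dx":0,"dy":0.0016,"dz":0.0004,"rx":0,"ry":0,"rz":0,"gripper":0.1},{"dx":0,"dy":0.002,"dz":0.0004,"rx":0,"ry":-0.125,"rz":0,"gripper":0.1},{"dx":0,"dy":0.0024,"dz":0.0004,"rx":0,"ry":-0.25,"rz":0,"gripper":0.1}]' 50;  python3 -c "
from cell import status;s=status.observe();print(s['contact_force'],s['torque'],s['tool_pos'])"
```

```text
time: 11.65
tool_pos: [0.5877, 0.031, 0.1478]
tool_rot: [-1.573, -0.001, 1.468]
contact_force: [-2.0, 2.5, 8.8]
opening: 0.0296
[-2.03354074  2.48103577  8.76354311] [ 0.51440337  0.55048109 -0.26540476] [0.58765414 0.03104074 0.14784873]
```

```bash
python3 -m creep '[{"dx":0,"dy":0.0004,"dz":0,"rx":0,"ry":0.125,"rz":0,"gripper":0.1},{"dx":0,"dy":0.0008,"dz":0,"rx":0,"ry":0.25,"rz":0,"gripper":0.1},{"dx":0,"dy":0.0012,"dz":0,"rx":0,"ry":0.375,"rz":0,"gripper":0.1},{"dx":0,"dy":0.0016,"dz":0,"rx":0,"ry":0.5,"rz":0,"gripper":0.1},{"dx":0,"dy":0.0019,"dz":0,"rx":0,"ry":0.375,"rz":0,"gripper":0.1},{"dx":0,"dy":0.0022,"dz":0,"rx":0,"ry":0.25,"rz":0,"gripper":0.1},{"dx":0,"dy":0.0026,"dz":0,"rx":0,"ry":0.125,"rz":0,"gripper":0.1},{"dx":0,"dy":0.003,"dz":0,"rx":0,"ry":0,"rz":0,"gripper":0.1}]' 50;  python3 -c "
from cell import status;s=status.observe();print(s['contact_force'],s['torque'],s['tool_pos'])"
```

```text
time: 12.65
tool_pos: [0.5877, 0.0309, 0.1453]
tool_rot: [-1.573, -0.001, 1.468]
contact_force: [-2.9, 2.0, 11.1]
opening: 0.0298
[-2.94246207  1.95589487 11.13014739] [ 0.46013481  0.66966688 -0.36719608] [0.58772886 0.03093771 0.14527283]
```

```bash
python3 -m creep '[{"dx":0,"dy":0,"dz":0.0004,"rx":0,"ry":0.125,"rz":0,"gripper":0.1},{"dx":0,"dy":0,"dz":0.0004,"rx":0,"ry":0.25,"rz":0,"gripper":0.1},{"dx":0,"dy":0,"dz":0.0004,"rx":0,"ry":0.375,"rz":0,"gripper":0.1},{"dx":0,"dy":0,"dz":0.0004,"rx":0,"ry":0.5,"rz":0,"gripper":0.1},{"dx":0,"dy":0,"dz":0.0004,"rx":0,"ry":0.375,"rz":0,"gripper":0.1},{"dx":0,"dy":0,"dz":0.0004,"rx":0,"ry":0.25,"rz":0,"gripper":0.1},{"dx":0,"dy":0,"dz":0.0004,"rx":0,"ry":0.125,"rz":0,"gripper":0.1},{"dx":0,"dy":0,"dz":0.0004,"rx":0,"ry":0,"rz":0,"gripper":0.1}]' 50;  python3 -c "
from cell import status;s=status.observe();print(s['contact_force'],s['torque'],s['tool_pos'])"
```

```text
time: 13.65
tool_pos: [0.5876, 0.031, 0.1452]
tool_rot: [-1.574, -0.001, 1.468]
contact_force: [-1.9, 2.2, 9.8]
opening: 0.03
[-1.89457931  2.18751616  9.76422236] [ 0.47535091  0.36464092 -0.38505439] [0.58758189 0.03097131 0.14516199]
```

```bash
python3 -m creep '[{"dx":-0.0003,"dy":0.0005,"dz":0.0003,"rx":0,"ry":0.16,"rz":0,"gripper":0.1},{"dx":-0.0003,"dy":0.0008,"dz":0.0003,"rx":0,"ry":0.33,"rz":0,"gripper":0.1},{"dx":-0.0003,"dy":0.001,"dz":0.0003,"rx":0,"ry":0.5,"rz":0,"gripper":0.1},{"dx":-0.0003,"dy":0.0012,"dz":0.0003,"rx":0,"ry":0.33,"rz":0,"gripper":0.1},{"dx":-0.0003,"dy":0.0014,"dz":0.0003,"rx":0,"ry":0.16,"rz":0,"gripper":0.1},{"dx":-0.0003,"dy":0.0016,"dz":0.0003,"rx":0,"ry":0,"rz":0,"gripper":0.1},{"dx":-0.0003,"dy":0.0016,"dz":0.0003,"rx":0,"ry":0.16,"rz":0,"gripper":0.1},{"dx":-0.0003,"dy":0.0016,"dz":0.0003,"rx":0,"ry":0.33,"rz":0,"gripper":0.1},{"dx":-0.0003,"dy":0.0016,"dz":0.0003,"rx":0,"ry":0.5,"rz":0,"gripper":0.1},{"dx":-0.0003,"dy":0.0016,"dz":0.0003,"rx":0,"ry":0.33,"rz":0,"gripper":0.1},{"dx":-0.0003,"dy":0.0016,"dz":0.0003,"rx":0,"ry":0.16,"rz":0,"gripper":0.1},{"dx":-0.0003,"dy":0.0016,"dz":0.0003,"rx":0,"ry":0,"rz":0,"gripper":0.1}]' 50;  python3 -c "
from cell import status;s=status.observe();print(s['contact_force'],s['torque'],s['tool_pos'])"
```

```text
time: 15.15
tool_pos: [0.5875, 0.0309, 0.144]
tool_rot: [-1.574, -0.002, 1.469]
contact_force: [-1.2, 1.5, 12.0]
opening: 0.0291
[-1.17006845  1.47750326 12.03834879] [ 0.57615363  0.41975956 -0.47514751] [0.58754085 0.03092944 0.14397315]
```

```bash
python3 shot.py side s8; python3 shot.py wrist w8
python3 - <<'E'
from h import *
D=np.load('pics/s8.npz');P=cloud('side',D['d'])
a=D['p'][175:275,240:330,::-1]
cv2.imwrite('pics/s8z.png',cv2.resize(a,None,fx=6,fy=6,interpolation=cv2.INTER_CUBIC))
for v in range(186,214,1): print(v,D['p'][v,284],P[v,284]-[0,0,0], P[v,284:288,2])
E
```

```text
15.15 [0.5875 0.0309 0.144 ] [-1.5745 -0.0016  1.4692] [-1.1701  1.4775 12.0383] [ 0.5762  0.4198 -0.4751] 0.029140269377258162
15.2 [0.5876 0.0309 0.1439] [-1.5745 -0.0015  1.4764] [-1.6503  3.0443 11.9917] [0.6146 0.3856 0.1815] 0.029268687612375853
186 [153 150 136] [ 0.5543 -0.054   0.2092] [0.2092 0.2088 0.2084 0.2079]
187 [151 148 134] [ 0.5544 -0.0539  0.2069] [0.2069 0.2065 0.2068 0.2064]
188 [150 148 133] [ 0.5542 -0.0543  0.205 ] [0.205  0.2044 0.2029 0.2043]
189 [152 150 135] [ 0.5541 -0.0548  0.2031] [0.2031 0.2026 0.2014 0.2016]
190 [154 150 136] [ 0.5544 -0.0539  0.2   ] [0.2    0.2013 0.2001 0.1985]
191 [153 150 136] [ 0.5542 -0.0544  0.1981] [0.1981 0.1976 0.1975 0.1976]
192 [152 149 135] [ 0.5544 -0.054   0.1955] [0.1955 0.1957 0.1952 0.1948]
193 [153 149 136] [ 0.5544 -0.0541  0.1932] [0.1932 0.1925 0.1921 0.1912]
194 [149 146 134] [ 0.5732 -0.0001  0.1419] [0.1419 0.1417 0.1404 0.1412]
195 [126 125 115] [0.5734 0.0005 0.1387] [0.1387 0.1395 0.1385 0.1373]
196 [86 88 83] [0.5784 0.0148 0.123 ] [0.123  0.1217 0.122  0.1215]
197 [70 73 69] [0.5785 0.0149 0.1202] [0.12
[... 454 characters left out ...]
131 126] [0.5767 0.0097 0.1061] [0.1061 0.1036 0.1029 0.1058]
205 [132 132 128] [0.5755 0.0063 0.1066] [0.1066 0.1038 0.1061 0.1051]
206 [136 136 131] [0.5753 0.0055 0.1046] [0.1046 0.1036 0.1027 0.1054]
207 [134 135 130] [0.5749 0.0043 0.103 ] [0.103  0.1015 0.101  0.1022]
208 [132 133 127] [0.5749 0.0044 0.1001] [0.1001 0.0997 0.1007 0.0997]
209 [133 134 129] [0.5743 0.0027 0.099 ] [0.099  0.098  0.0967 0.0963]
210 [133 134 128] [0.5749 0.0044 0.0946] [0.0946 0.0953 0.0952 0.0911]
211 [132 133 128] [0.5751 0.0048 0.0913] [0.0913    nan 0.0916 0.0918]
212 [131 132 128] [0.5743 0.0025 0.0908] [0.0908 0.0896 0.0895 0.0891]
213 [133 133 128] [0.5742 0.0023 0.0881] [0.0881 0.0866 0.0866 0.0846]
```

View pics/s8z.png

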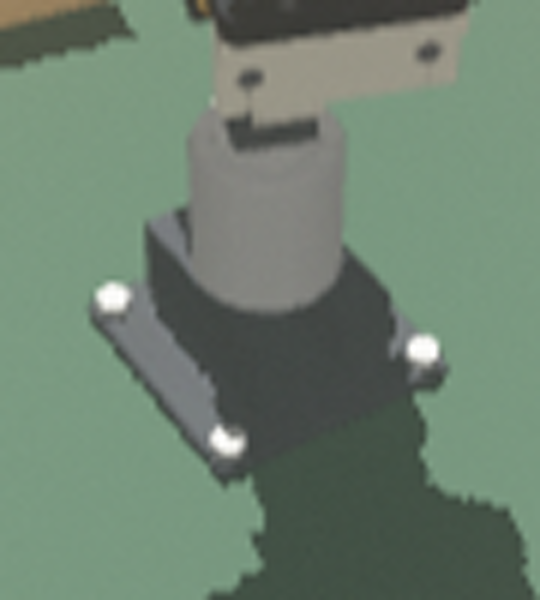

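View pics/w8.png

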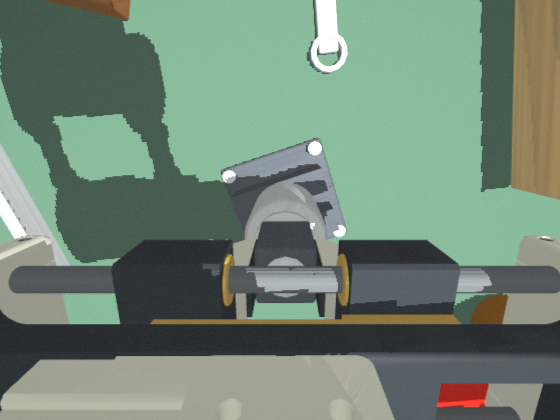

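```bash
python3 - <<'E'
from h import *
def an(t,n,c):
    D=np.load(f'pics/{t}.npz');P=cloud(n,D['d'],D['pos'],D['rot'])
    r=np.hypot(P[...,0]-c[0],P[...,1]-c[1]);z=P[...,2]
    for lo in np.arange(14,30,1.0):
        m=(r>lo/1e3)&(r<=(lo+1)/1e3)&(z>.095)&(z<.135)
        if n=='wrist': m[235:]=0
        else: m[:197]=0
        if m.sum()>3: print(t,lo,m.sum(),np.percentile(z[m],[5,25,50,75,95]))
an('s8','side',(.5834,.0289));an('w8','wrist',(.5872,.0327))
an('w7','wrist',(.5872,.0327));an('w5','wrist',(.5872,.0327))
E
```

```text
s8 14.0 15 [0.1106 0.1112 0.1146 0.1184 0.1202]
s8 15.0 8 [0.1091 0.1104 0.1114 0.1148 0.1172]
s8 16.0 14 [0.1085 0.1109 0.1152 0.1163 0.1195]
s8 17.0 18 [0.1035 0.1055 0.1074 0.1109 0.1189]
s8 18.0 28 [0.1048 0.107  0.1108 0.1156 0.1198]
s8 19.0 27 [0.1046 0.1054 0.1093 0.1107 0.114 ]
s8 20.0 12 [0.1047 0.105  0.1052 0.1059 0.1145]
s8 21.0 10 [0.1038 0.1045 0.105  0.1053 0.1059]
s8 22.0 13 [0.1036 0.1049 0.1055 0.1068 0.1077]
s8 23.0 17 [0.1025 0.105  0.1052 0.1059 0.1066]
s8 24.0 26 [0.0969 0.1019 0.1042 0.1055 0.1065]
s8 25.0 39 [0.0955 0.0994 0.1026 0.1049 0.1059]
s8 26.0 42 [0.0953 0.0974 0.0998 0.1019 0.1035]
s8 27.0 26 [0.0953 0.0975 0.0997 0.1011 0.1037]
w8 14.0 109 [0.1134 0.1195 0.1252 0.1308 0.1341]
w8 15.0 173 [0.1128 0.1168 0.1233 0.1293 0.1341]
w8 16.0 131 [0.1124 0.1138 0.1201 0.1284 0.1332]
w8 17.0 119 [0.1127 0.1133 0.1182 0.1274 0.1332]
w8 18.0 158 [0.1121 0.1131 0.1139 0.1223 0.1326]
w8 19.0 306 [0.1067 0.1085 0.1119 0.1138 0.1311]
w8 20.0 169 [0.1063 0.1068 0.1074 0.1079 0.1301]
w8 21.0 144 [0.1061 0.1067 0.1072 0.1076 0.1083]
w8 22.0 152 [0.1063 0.1069 0.1072 0.1
[... 923 characters left out ...]
 0.1083 0.1094]
w5 14.0 133 [0.1035 0.1069 0.1099 0.1113 0.1129]
w5 15.0 139 [0.1102 0.1115 0.1125 0.1132 0.1141]
w5 16.0 126 [0.112  0.1124 0.113  0.1135 0.1143]
w5 17.0 134 [0.1118 0.1125 0.1129 0.1133 0.1141]
w5 18.0 139 [0.1118 0.1123 0.1128 0.1132 0.114 ]
w5 19.0 153 [0.1119 0.1125 0.1128 0.1134 0.1141]
w5 20.0 168 [0.1117 0.1124 0.1129 0.1135 0.1142]
w5 21.0 166 [0.1118 0.1124 0.1129 0.1134 0.114 ]
w5 22.0 182 [0.1118 0.1124 0.1129 0.1133 0.1141]
w5 23.0 189 [0.1118 0.1125 0.113  0.1135 0.1141]
w5 24.0 185 [0.1119 0.1125 0.1129 0.1133 0.1141]
w5 25.0 189 [0.1111 0.112  0.1126 0.1131 0.1138]
w5 26.0 152 [0.1088 0.1099 0.1107 0.1116 0.1126]
w5 27.0 75 [0.1084 0.109  0.1094 0.1101 0.1108]
```

```bash
python3 -m creep '[{"dx":0,"dy":-0.002,"dz":0,"rx":0,"ry":0,"rz":0,"gripper":0.1},{"dx":0,"dy":-0.004,"dz":0,"rx":0,"ry":0,"rz":0,"gripper":0.1},{"dx":0,"dy":-0.0055,"dz":0,"rx":0,"ry":0,"rz":0,"gripper":0.1},{"dx":0,"dy":-0.0055,"dz":0,"rx":0,"ry":0,"rz":0,"gripper":0.1}]' 50;  python3 -m creep '[{"dx":0,"dy":0,"dz":0,"rx":0,"ry":0,"rz":0,"gripper":0.5},{"dx":0,"dy":0,"dz":0,"rx":0,"ry":0,"rz":0,"gripper":0.5},{"dx":0,"dy":0,"dz":0,"rx":0,"ry":0,"rz":0,"gripper":0.5},{"dx":0,"dy":0,"dz":0,"rx":0,"ry":0,"rz":0,"gripper":0.5},{"dx":0,"dy":0,"dz":0,"rx":0,"ry":0,"rz":0,"gripper":0.5}]' 
python3 shot.py wrist w9; python3 - <<'E'
from h import *
def an(t,n,c):
    D=np.load(f'pics/{t}.npz');P=cloud(n,D['d'],D['pos'],D['rot'])
    r=np.hypot(P[...,0]-c[0],P[...,1]-c[1]);z=P[...,2]
    for lo in np.arange(15,26,1.0):
        m=(r>lo/1e3)&(r<=(lo+1)/1e3)&(z>.095)&(z<.135)
        m[235:]=0
        if m.sum()>3: print(t,lo,m.sum(),np.percentile(z[m],[5,25,50,75,95]))
an('w9','wrist',(.5872,.0327))
E
```

```text
time: 15.75
tool_pos: [0.5874, 0.0309, 0.1481]
tool_rot: [-1.573, -0.001, 1.465]
contact_force: [3.8, 4.0, 3.0]
opening: 0.0297
time: 16.38
tool_pos: [0.5863, 0.0303, 0.1476]
tool_rot: [-1.571, -0.0, 1.465]
contact_force: [0.9, 1.0, -0.1]
opening: 0.0456
16.375 [0.5863 0.0303 0.1476] [-1.5706 -0.      1.4649] [ 0.8576  0.9747 -0.0706] [-0.0074  0.0077  0.0219] 0.045635715807333416
w9 15.0 125 [0.1185 0.1196 0.1254 0.1311 0.1341]
w9 16.0 106 [0.1182 0.1192 0.1226 0.1295 0.1336]
w9 17.0 105 [0.1181 0.1186 0.1195 0.1273 0.1326]
w9 18.0 129 [0.1178 0.1185 0.1193 0.124  0.1332]
w9 19.0 292 [0.1123 0.1135 0.1168 0.1191 0.1312]
w9 20.0 141 [0.112  0.1125 0.113  0.1134 0.1284]
w9 21.0 142 [0.1118 0.1124 0.1128 0.1132 0.1138]
w9 22.0 139 [0.1118 0.1123 0.1128 0.1132 0.1138]
w9 23.0 154 [0.112  0.1125 0.1129 0.1133 0.1138]
w9 24.0 163 [0.1118 0.1125 0.1128 0.1132 0.1136]
w9 25.0 204 [0.1108 0.1117 0.1123 0.1129 0.1137]
```

```bash
python3 -m creep '[{"dx":0,"dy":-0.03,"dz":0,"rx":0,"ry":0,"rz":0,"gripper":0.5},{"dx":0,"dy":-0.07,"dz":0,"rx":0,"ry":0,"rz":0,"gripper":0.5},{"dx":0,"dy":-0.1,"dz":0,"rx":0,"ry":0.18,"rz":0,"gripper":0.5},{"dx":-0.03,"dy":-0.1,"dz":0,"rx":0,"ry":0.36,"rz":0,"gripper":0.5},{"dx":-0.06,"dy":-0.1,"dz":0,"rx":0,"ry":0.54,"rz":0,"gripper":0.5},{"dx":-0.09,"dy":-0.1,"dz":0,"rx":0,"ry":0.72,"rz":0,"gripper":0.5},{"dx":-0.12,"dy":-0.1,"dz":0,"rx":0,"ry":0.9,"rz":0,"gripper":0.5},{"dx":-0.15,"dy":-0.1,"dz":0,"rx":0,"ry":1.08,"rz":0,"gripper":0.5},{"dx":-0.18,"dy":-0.1,"dz":0,"rx":0,"ry":1.26,"rz":0,"gripper":0.5},{"dx":-0.21,"dy":-0.1,"dz":0,"rx":0,"ry":1.44,"rz":0,"gripper":0.5},{"dx":-0.24,"dy":-0.1,"dz":-0.002,"rx":0,"ry":1.62,"rz":0,"gripper":0.5},{"dx":-0.258,"dy":-0.1,"dz":-0.002,"rx":0,"ry":1.8,"rz":0,"gripper":0.5},{"dx":-0.258,"dy":-0.1,"dz":-0.002,"rx":0,"ry":1.98,"rz":0,"gripper":0.5},{"dx":-0.258,"dy":-0.1,"dz":-0.002,"rx":0,"ry":2.16,"rz":0,"gripper":0.5},{"dx":-0.258,"dy":-0.1,"dz":-0.002,"rx":0,"ry":2.34,"rz":0,"gripper":0.5},{"dx":-0.258,"dy":-0.1,"dz":-0.002,"rx":0,"ry":2.52,"rz":0,"gripper":0.5},{"dx":-0.258,"dy":-0.1,"dz":-0.002,"rx":0,"ry":2.7,"rz":0,"gripper":0.5},{"dx":-0.258,"dy":-0.1,"dz":-0.002,"rx":0,"ry":2.81,"rz":0,"gripper":0.5},{"dx":-0.258,"dy":-0.1,"dz":-0.002,"rx":0,"ry":2.81,"rz":0,"gripper":0.5}]' 
python3 shot.py wrist w10; python3 shot.py side s10; python3 -c "
from cell import status;print(status.observe()['qpos'])"
```

```text
time: 18.8
tool_pos: [0.5611, -0.2264, 0.2476]
tool_rot: [-1.571, 0.0, -1.344]
contact_force: [0.6, -0.4, 0.5]
opening: 0.046
18.8 [ 0.5611 -0.2264  0.2476] [-1.5709  0.0001 -1.344 ] [ 0.5659 -0.4484  0.4903] [-0.0487  0.119  -0.0007] 0.04601234651921984
18.85 [ 0.5611 -0.2264  0.2477] [-1.5708  0.0001 -1.3426] [-0.1669 -0.0861 -0.5701] [-0.0696  0.144   0.048 ] 0.04561097468544064
[-5.10027289e-01  4.88417291e-01  1.28288859e+00  4.79246804e-05
  1.37039581e+00  8.32554448e-01]
```

View pics/w10.png

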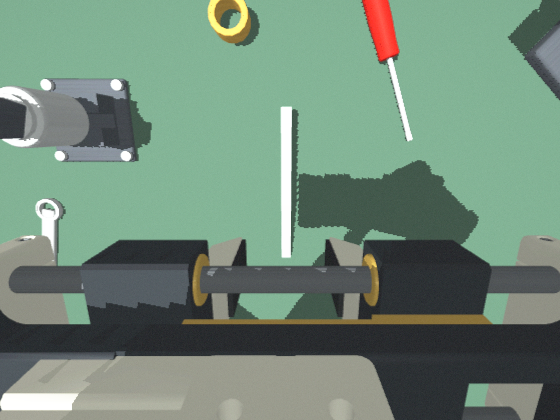

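View pics/s10.png

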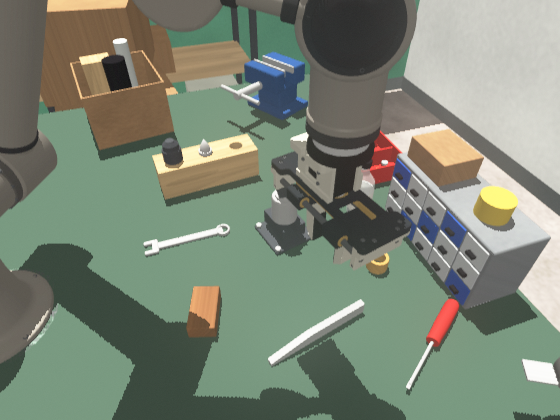

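```bash
python3 - <<'E'
from h import *
D=np.load('pics/w10.npz');P=cloud('wrist',D['d'],D['pos'],D['rot']);z=P[...,2]
p=D['p'].astype(int);b=np.zeros(z.shape,bool);b[95:238,265:310]=1
m=b&(z>.012)&(z<.035)
q=cv2.minAreaRect((P[m][:,:2]*1000).astype('float32'));print(q,m.sum())
v,u=np.where(m);print(u.min(),u.max(),v.min(),v.max())
for r in range(105,240,12):
    mm=m[r];print(r,P[r][mm].mean(0),P[r][mm][:,2].max(),mm.sum())
X=P[m];c=X[:,:2].mean(0);d=np.linalg.svd(X[:,:2]-c)[2][0];print('yaw',np.degrees(np.arctan2(d[1],d[0])))
u3=np.array([np.cos(np.radians(13)),np.sin(np.radians(13))])
for k in range(0,1):
  s=X[:,:2]@u3;print('tail s',np.percentile(s,[1,99,100]))
  top=X[X[:,2]>.022];print(top[:,2].mean())
# socket in this view
b=np.zeros(z.shape,bool);b[60:175,0:150]=1
m=b&(abs(z-.008)<.004);print('foot',cv2.minAreaRect((P[m][:,:2]*1000).astype('float32')))
E
```

```text
((576.4483642578125, -223.44113159179688), (166.92063903808594, 11.032628059387207), 12.893129348754883) 1218
282 291 107 237<stdin>:8: RuntimeWarning: Mean of empty slice.
  ret = um.true_divide(
Traceback (most recent call last):
ValueError: zero-size array to reduction operation maximum which has no identity
```

```bash
python3 -m creep '[{"dx":-0.0011,"dy":0.03,"dz":0.03,"rx":0,"ry":0.002,"rz":0,"gripper":0.5},{"dx":-0.0011,"dy":0.08,"dz":0.0641,"rx":0,"ry":0.002,"rz":0,"gripper":0.5},{"dx":-0.0011,"dy":0.13,"dz":0.0641,"rx":0,"ry":0.002,"rz":0,"gripper":0.5},{"dx":-0.0011,"dy":0.18,"dz":0.0641,"rx":0,"ry":0.002,"rz":0,"gripper":0.5},{"dx":-0.0011,"dy":0.21,"dz":0.0641,"rx":0,"ry":0.002,"rz":0,"gripper":0.5},{"dx":-0.0011,"dy":0.223,"dz":0.0641,"rx":0,"ry":0.002,"rz":0,"gripper":0.5},{"dx":-0.0011,"dy":0.2275,"dz":0.0641,"rx":0,"ry":0.002,"rz":0,"gripper":0.5},{"dx":-0.0011,"dy":0.2275,"dz":0.0641,"rx":0,"ry":0.002,"rz":0,"gripper":0.5}]' 60;  python3 -m creep '[{"dx":0,"dy":0,"dz":0,"rx":0,"ry":0,"rz":0,"gripper":0},{"dx":0,"dy":0,"dz":0,"rx":0,"ry":0,"rz":0,"gripper":0},{"dx":0,"dy":0,"dz":0,"rx":0,"ry":0,"rz":0,"gripper":0},{"dx":0,"dy":0,"dz":0,"rx":0,"ry":0,"rz":0,"gripper":0},{"dx":0,"dy":0,"dz":0,"rx":0,"ry":0,"rz":0,"gripper":0},{"dx":0,"dy":0,"dz":0,"rx":0,"ry":0,"rz":0,"gripper":0}]' 60
python3 shot.py side s11
```

```text
time: 19.9
tool_pos: [0.6241, -0.2113, 0.0213]
tool_rot: [-1.569, -0.001, -1.347]
contact_force: [0.3, 0.3, -0.3]
opening: 0.0458
time: 20.65
tool_pos: [0.6236, -0.2113, 0.0205]
tool_rot: [-1.57, -0.001, -1.347]
contact_force: [0.2, -1.1, 2.4]
opening: 0.0117
20.65 [ 0.6236 -0.2113  0.0205] [-1.5702 -0.0006 -1.3472] [ 0.2308 -1.1278  2.3854] [-0.2905  0.1303 -0.0233] 0.011669258461194345
```

View pics/s11.png

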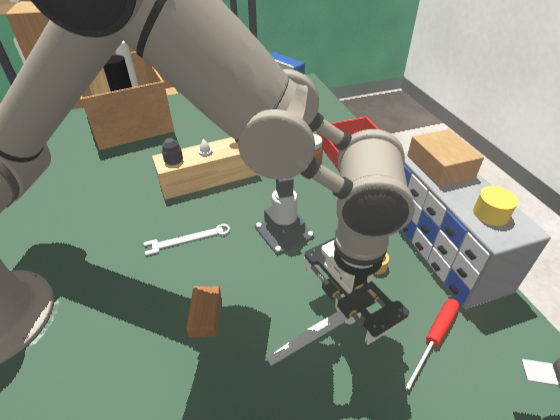

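```bash
python3 -m creep '[{"dx":0,"dy":-0.02,"dz":0,"rx":0,"ry":0,"rz":0,"gripper":0},{"dx":0,"dy":-0.045,"dz":0,"rx":0,"ry":0,"rz":0,"gripper":0},{"dx":0,"dy":-0.06,"dz":0,"rx":0,"ry":0.1,"rz":0,"gripper":0},{"dx":-0.005,"dy":-0.06,"dz":0.005,"rx":0,"ry":0.26,"rz":0,"gripper":0},{"dx":-0.01,"dy":-0.06,"dz":0.01,"rx":0,"ry":0.42,"rz":0,"gripper":0},{"dx":-0.0196,"dy":-0.06,"dz":0.0184,"rx":0,"ry":0.58,"rz":0,"gripper":0},{"dx":-0.0196,"dy":-0.06,"dz":0.0184,"rx":0,"ry":0.74,"rz":0,"gripper":0},{"dx":-0.0196,"dy":-0.06,"dz":0.0184,"rx":0,"ry":0.9,"rz":0,"gripper":0},{"dx":-0.0196,"dy":-0.06,"dz":0.0184,"rx":0,"ry":1.06,"rz":0,"gripper":0},{"dx":-0.0196,"dy":-0.06,"dz":0.0184,"rx":0,"ry":1.22,"rz":0,"gripper":0},{"dx":-0.0196,"dy":-0.06,"dz":0.0184,"rx":0,"ry":1.38,"rz":0,"gripper":0},{"dx":-0.0196,"dy":-0.06,"dz":0.0184,"rx":0,"ry":1.5,"rz":0,"gripper":0},{"dx":-0.0196,"dy":-0.06,"dz":0.0184,"rx":0,"ry":1.5675,"rz":0,"gripper":0},{"dx":-0.0196,"dy":-0.06,"dz":0.0184,"rx":0,"ry":1.5675,"rz":0,"gripper":0},{"dx":-0.0196,"dy":-0.06,"dz":0.0184,"rx":0,"ry":1.5675,"rz":0,"gripper":0}]' 60
python3 shot.py side s12; python3 shot.py scene c12; python3 -c "
from cell import status;print(status.observe()['qpos'])"
```

```text
time: 22.58
tool_pos: [0.6369, -0.1876, 0.0805]
tool_rot: [-1.571, -0.0, -2.913]
contact_force: [-0.3, 0.5, -3.7]
opening: 0.0115
22.575 [ 0.6369 -0.1876  0.0805] [-1.571  -0.0001 -2.913 ] [-0.2952  0.4736 -3.689 ] [-0.1138  0.1002 -0.0068] 0.01154517777203834
22.625 [ 0.6369 -0.1877  0.0804] [-1.571  -0.0001 -2.9133] [ 0.0288  1.0166 -3.9787] [-0.1187  0.1331  0.0462] 0.011804665726248723
[-4.01904826e-01  7.43707307e-01  1.29921361e+00  1.17456157e-04
  1.09885468e+00  2.51162622e+00]
```

View pics/s12.png

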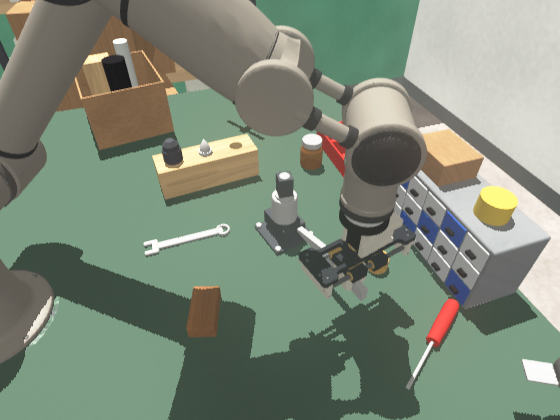

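View pics/c12.png

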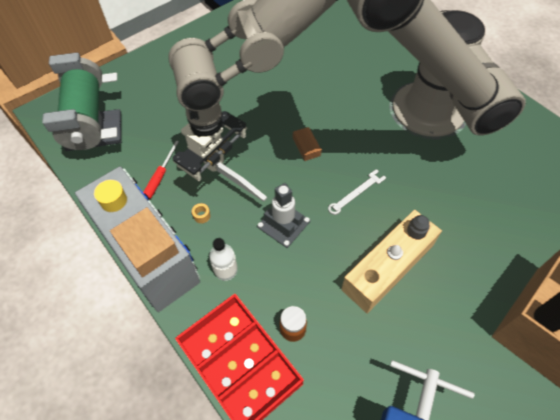

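```bash
python3 - <<'E'
from h import *
o=np.array([.5866,.0311]);d=np.array([-.2250,.9744]);nn=np.array([d[1],-d[0]])
for t,n,off in(('s12','side',np.array([-.0032,-.0022])),('c12','scene',np.array([.0003,-.0001]))):
    D=np.load(f'pics/{t}.npz');P=cloud(n,D['d']);
    s=(P[...,:2]-o-off)@d;l=(P[...,:2]-o-off)@nn;z=P[...,2]
    # zero-lateral of mouth ref
    for a in np.arange(-.16,-.05,.01):
        m=(s>a)&(s<a+.01)&(abs(l)<.02)&(z>.03)&(z<.12)
        if m.sum()>2: print(t,round(a,2),m.sum(),'lat',l[m].min(),l[m].max(),'z',z[m].min(),np.percentile(z[m],[50,90]), 's max',s[m].max())
E
```

```text
s12 -0.16 6 lat -0.0059592616675523576 -0.004090227781497441 z 0.06673438699277845 [0.0695 0.0714] s max -0.153388919419648
s12 -0.14 27 lat -0.006189230459751215 0.006141912628832095 z 0.0750949096722936 [0.0838 0.0851] s max -0.13052609986164201
s12 -0.13 38 lat -0.006396325680962263 0.006311675895226983 z 0.06437527312726687 [0.0806 0.0829] s max -0.12104461341634395
s12 -0.12 38 lat -0.006479441651812003 0.006862034004903497 z 0.06144899753990041 [0.0775 0.0803] s max -0.11074414094098775
s12 -0.11 41 lat -0.006424123837794965 0.005745442836674121 z 0.05805550105101753 [0.0757 0.0785] s max -0.10083123093694715
s12 -0.1 38 lat -0.006528934031007665 0.005942681882339125 z 0.05703025846124099 [0.0739 0.0759] s max -0.09019688024065446
s12 -0.09 30 lat -0.007083242980422652 0.005149603224098652 z 0.06004292487530749 [0.0714 0.0734] s max -0.08024319446602926
s12 -0.08 32 lat -0.006269741029792303 0.005860097065345096 z 0.05841634039654464 [0.07   0.0712] s max -0.07007673163166261
s12 -0.07 26 lat -0.006587948825537856 0.006545957786956803 z 0.05836554488949286 [0.0675 0.0688] s max
[... 825 characters left out ...]
5869485 z 0.05977399708791942 [0.0779 0.0814] s max -0.10109008583589568
c12 -0.1 28 lat -0.008899890331531936 0.006284324637369583 z 0.0615260908071934 [0.0742 0.0781] s max -0.09080518772789975
c12 -0.09 28 lat -0.0057084580361754424 0.005870438746350868 z 0.06159156191841064 [0.0726 0.0751] s max -0.0800656214078137
c12 -0.08 24 lat -0.007997513499533525 0.0057233553870651484 z 0.05922367969068376 [0.0701 0.0742] s max -0.07043089399534765
c12 -0.07 24 lat -0.005751511901843386 0.005680030519683524 z 0.061046295892579816 [0.0683 0.0716] s max -0.060226967064469776
c12 -0.06 7 lat -0.004161167807756276 0.0048124819128276975 z 0.058814316386476495 [0.0638 0.0687] s max -0.058606222877219304
```

```bash
python3 -m creep '[{"dx":0,"dy":0.012,"dz":0,"rx":0,"ry":0,"rz":0,"gripper":0},{"dx":0,"dy":0.025,"dz":0,"rx":0,"ry":0,"rz":0,"gripper":0},{"dx":0,"dy":0.0338,"dz":0,"rx":0,"ry":0,"rz":0,"gripper":0},{"dx":0,"dy":0.0338,"dz":0,"rx":0,"ry":0,"rz":0,"gripper":0},{"dx":0,"dy":0.0338,"dz":0,"rx":0,"ry":0,"rz":0,"gripper":0},{"dx":0,"dy":0.0338,"dz":-0.01,"rx":0,"ry":0,"rz":0,"gripper":0},{"dx":0,"dy":0.0338,"dz":-0.02,"rx":0,"ry":0,"rz":0,"gripper":0},{"dx":0,"dy":0.0338,"dz":-0.03,"rx":0,"ry":0,"rz":0,"gripper":0},{"dx":0,"dy":0.0338,"dz":-0.035,"rx":0,"ry":0,"rz":0,"gripper":0},{"dx":0,"dy":0.0338,"dz":-0.035,"rx":0,"ry":0,"rz":0,"gripper":0}]' 60
python3 shot.py side s13
python3 - <<'E'
import cv2
a=cv2.imread('pics/s13.png')[160:290,230:400]
cv2.imwrite('pics/s13z.png',cv2.resize(a,None,fx=4,fy=4,interpolation=cv2.INTER_CUBIC))
E
```

```text
time: 23.92
tool_pos: [0.6291, -0.1531, 0.0465]
tool_rot: [-1.571, 0.0, -2.914]
contact_force: [0.7, -0.2, -3.0]
opening: 0.0111
23.925 [ 0.6291 -0.1531  0.0465] [-1.5708  0.0001 -2.9137] [ 0.7223 -0.1662 -3.0359] [-0.1881  0.1063  0.0513] 0.011098156057640687
```

View pics/s13z.png

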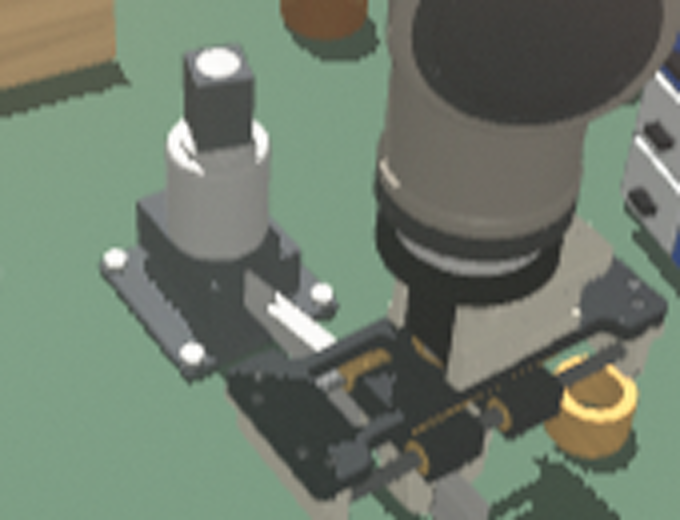

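```bash
python3 -m creep '[{"dx":0,"dy":0,"dz":-0.01,"rx":0,"ry":0,"rz":0,"gripper":0},{"dx":0,"dy":0,"dz":-0.02,"rx":0,"ry":0,"rz":0,"gripper":0},{"dx":0,"dy":0,"dz":-0.03,"rx":0,"ry":0,"rz":0,"gripper":0},{"dx":0,"dy":0,"dz":-0.039,"rx":0,"ry":0,"rz":0,"gripper":0},{"dx":0,"dy":0.001,"dz":-0.039,"rx":0,"ry":0,"rz":0,"gripper":0},{"dx":0,"dy":0.0017,"dz":-0.039,"rx":0,"ry":0,"rz":0,"gripper":0},{"dx":0,"dy":0.0017,"dz":-0.039,"rx":0,"ry":0,"rz":0,"gripper":0}]' 60;python3 -c "
from cell import status;s=status.observe();print(s['contact_force'],s['torque'],s['tool_pos'])"
```

```text
time: 24.85
tool_pos: [0.6204, -0.1159, 0.0447]
tool_rot: [-1.571, 0.0, -2.915]
contact_force: [-0.3, 0.4, -3.1]
opening: 0.0117
[-0.27362205  0.35451296 -3.14781078] [ 0.03939715  0.11739323 -0.02388872] [ 0.62041679 -0.11594779  0.04472239]
```

```bash
python3 -m creep '[{"dx":0,"dy":0.0003,"dz":-0.004,"rx":0,"ry":0,"rz":0,"gripper":0},{"dx":0,"dy":0.0003,"dz":-0.008,"rx":0,"ry":0,"rz":0,"gripper":0},{"dx":0,"dy":0.0003,"dz":-0.012,"rx":0,"ry":0,"rz":0,"gripper":0},{"dx":0,"dy":0.0003,"dz":-0.015,"rx":0,"ry":0,"rz":0,"gripper":0},{"dx":0,"dy":0.0003,"dz":-0.015,"rx":0,"ry":0,"rz":0,"gripper":0}]' 60;python3 -c "
from cell import status;s=status.observe();print(s['contact_force'],s['torque'],s['tool_pos'])"; python3 shot.py side s14
```

```text
time: 25.48
tool_pos: [0.6187, -0.1051, 0.0455]
tool_rot: [-1.563, 0.004, -2.914]
contact_force: [2.9, -15.9, -3.9]
opening: 0.0113
[  2.89235121 -15.86606579  -3.89233579] [-2.51206506 -0.29242333  0.12494561] [ 0.61874753 -0.10510176  0.04548558]
25.475 [ 0.6187 -0.1051  0.0455] [-1.5635  0.0036 -2.9145] [  2.8924 -15.8661  -3.8923] [-2.5121 -0.2924  0.1249] 0.011345287977998485
```

```bash
python3 -m creep '[{"dx":0,"dy":0,"dz":-0.004,"rx":0,"ry":0,"rz":0,"gripper":0},{"dx":0,"dy":0,"dz":-0.008,"rx":0,"ry":0,"rz":0,"gripper":0},{"dx":0,"dy":0,"dz":-0.01,"rx":0,"ry":0,"rz":0,"gripper":0},{"dx":0,"dy":0,"dz":-0.01,"rx":0,"ry":0,"rz":0,"gripper":0}]' 60;python3 -c "
from cell import status;s=status.observe();print(s['contact_force'],s['torque'],s['tool_pos'])"; python3 shot.py side s14b;python3 - <<'E'
import cv2
a=cv2.imread('pics/s14b.png')[160:290,230:400]
cv2.imwrite('pics/s14z.png',cv2.resize(a,None,fx=4,fy=4,interpolation=cv2.INTER_CUBIC))
E
```

```text
time: 26.02
tool_pos: [0.6176, -0.098, 0.0459]
tool_rot: [-1.559, 0.006, -2.915]
contact_force: [4.7, -26.3, -5.5]
opening: 0.0119
[  4.69669913 -26.33324861  -5.53559229] [-3.97566279 -0.61063769  0.12978687] [ 0.61763787 -0.09799551  0.04592503]
26.025 [ 0.6176 -0.098   0.0459] [-1.5594  0.0057 -2.9148] [  4.6967 -26.3332  -5.5356] [-3.9757 -0.6106  0.1298] 0.01194552686595477
```

View pics/s14z.png

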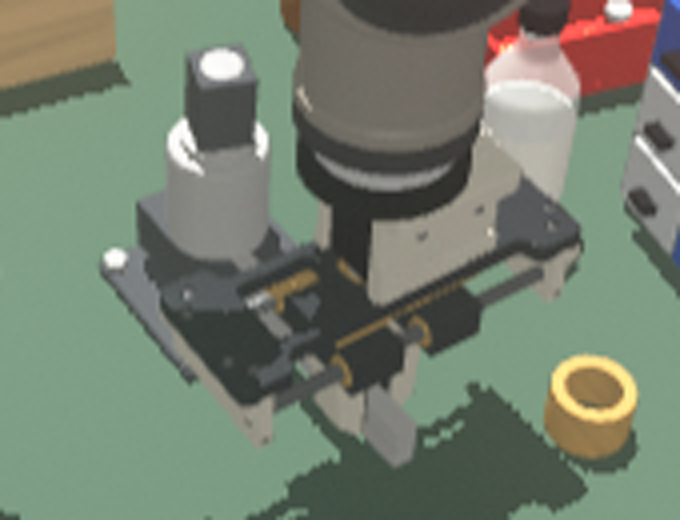

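```bash
cat > hd.py <<'E'
import sys
from h import *
for t in sys.argv[1:]:
    D=np.load(f'pics/{t}.npz');P=cloud('side',D['d']);z=P[...,2]
    c=np.array([.5834,.0289]);r=np.hypot(P[...,0]-c[0],P[...,1]-c[1])
    m=(r<.014)&(z>.15)&(z<.19);rim=(r>.0215)&(r<.0245)&(z>.1)&(z<.125)
    s=(P[...,:2]-c)@np.array([-.225,.9744]);l=(P[...,:2]-c)@np.array([.9744,.225])
    k=(abs(l)<.007)&(s<-.045)&(s>-.2)&(z<.06)&(z>.03)
    print(t,'top',np.median(z[m]),m.sum(),'rim',np.median(z[rim]),rim.sum(),'h',np.median(z[m])-np.median(z[rim])-.051, 'tail s',s[k].min() if k.any() else None,'axis',P[m][:,:2].mean(0))
E
python3 hd.py s12 s13 s14 s14b
```

```text
s12 top 0.16256838756903946 106 rim 0.11063095056283162 54 h 0.000937437006207846 tail s -0.19336087207694505 axis [0.583  0.0268]
s13 top 0.16260330054167263 108 rim 0.11062131861361446 48 h 0.0009819819280581718 tail s -0.19998912293356855 axis [0.583  0.0264]
s14 top 0.16278941777508604 107 rim 0.11059760577917749 54 h 0.001191811995908558 tail s -0.1745265803107758 axis [0.5829 0.0263]
s14b top 0.16385303781631644 98 rim 0.11097273830301724 51 h 0.0018802995132992037 tail s -0.1670107875267501 axis [0.583  0.0273]
```

```bash
python3 -m creep '[{"dx":0,"dy":0,"dz":-0.003,"rx":0,"ry":0,"rz":0,"gripper":0},{"dx":0,"dy":0,"dz":-0.006,"rx":0,"ry":0,"rz":0,"gripper":0},{"dx":0,"dy":0,"dz":-0.008,"rx":0,"ry":0,"rz":0,"gripper":0},{"dx":0,"dy":0,"dz":-0.008,"rx":0,"ry":0,"rz":0,"gripper":0}]' 60;python3 -c "
from cell import status;s=status.observe();print(s['contact_force'],s['torque'],s['tool_pos'],s['tool_rot'])"; python3 shot.py side s15; python3 hd.py s15
```

```text
time: 26.58
tool_pos: [0.6162, -0.0911, 0.0459]
tool_rot: [-1.558, 0.006, -2.915]
contact_force: [5.8, -28.2, -7.3]
opening: 0.0118
[  5.77282767 -28.22112105  -7.25798277] [-4.47594698e+00 -8.48419908e-01  5.02544914e-04] [ 0.61624783 -0.09114273  0.04591901] [-1.5581176   0.00637931 -2.91519445]
26.575 [ 0.6162 -0.0911  0.0459] [-1.5581  0.0064 -2.9152] [  5.7728 -28.2211  -7.258 ] [-4.4759 -0.8484  0.0005] 0.011781721728384972
s15 top 0.16523022419644862 98 rim 0.11075885395438478 55 h 0.0034713702420638357 tail s -0.16046823343577785 axis [0.5827 0.0271]
```

```bash
python3 -m creep '[{"dx":0,"dy":0,"dz":-0.003,"rx":0,"ry":0,"rz":0,"gripper":0},{"dx":0,"dy":0,"dz":-0.006,"rx":0,"ry":0,"rz":0,"gripper":0},{"dx":0,"dy":0,"dz":-0.008,"rx":0,"ry":0,"rz":0,"gripper":0},{"dx":0,"dy":0,"dz":-0.008,"rx":0,"ry":0,"rz":0,"gripper":0}]' 60;python3 -c "
from cell import status;s=status.observe();print(s['contact_force'],s['torque'],s['tool_pos'],s['tool_rot'])"; python3 shot.py side s16; python3 hd.py s16
```

```text
time: 27.12
tool_pos: [0.6125, -0.0788, 0.0452]
tool_rot: [-1.567, 0.003, -2.916]
contact_force: [0.8, -2.5, -3.3]
opening: 0.0116
[ 0.81208311 -2.50307519 -3.32658636] [-0.35669946  0.03853664 -0.07849902] [ 0.61252397 -0.07882944  0.04515296] [-1.5667309   0.00305501 -2.916424  ]
27.125 [ 0.6125 -0.0788  0.0452] [-1.5667  0.0031 -2.9164] [ 0.8121 -2.5031 -3.3266] [-0.3567  0.0385 -0.0785] 0.011640341923736112
s16 top 0.16929104655445154 118 rim 0.1107182728195455 51 h 0.007572773734906051 tail s -0.1478312245146263 axis [0.5831 0.0258]
```

```bash
python3 -m creep '[{"dx":0,"dy":0,"dz":-0.003,"rx":0,"ry":0,"rz":0,"gripper":0},{"dx":0,"dy":0,"dz":-0.006,"rx":0,"ry":0,"rz":0,"gripper":0},{"dx":0,"dy":0,"dz":-0.0085,"rx":0,"ry":0,"rz":0,"gripper":0},{"dx":0,"dy":0,"dz":-0.0085,"rx":0,"ry":0,"rz":0,"gripper":0},{"dx":0,"dy":0,"dz":-0.0085,"rx":0,"ry":0,"rz":0,"gripper":0},{"dx":0,"dy":0,"dz":-0.0085,"rx":0,"ry":0,"rz":0,"gripper":0}]' 60;python3 -c "
from cell import status;s=status.observe();print(s['contact_force'],s['torque'],s['tool_pos'],s['tool_rot'])"; python3 shot.py side s17; python3 hd.py s17
```

```text
time: 27.92
tool_pos: [0.6091, -0.0669, 0.0444]
tool_rot: [-1.571, 0.0, -2.914]
contact_force: [1.3, -0.8, -2.8]
opening: 0.0118
[ 1.3496607  -0.82451233 -2.76536622] [-0.20955746 -0.05447079 -0.06413081] [ 0.60912905 -0.06693738  0.04438584] [-1.57142660e+00  3.44275754e-05 -2.91439992e+00]
27.925 [ 0.6091 -0.0669  0.0444] [-1.5714  0.     -2.9144] [ 1.3497 -0.8245 -2.7654] [-0.2096 -0.0545 -0.0641] 0.011782170109719116
s17 top 0.17212863759902158 93 rim 0.11035625545805228 51 h 0.01077238214096931 tail s -0.13494669352924374 axis [0.5832 0.0274]
```

```bash
python3 -m creep '[{"dx":0,"dy":0,"dz":0,"rx":0,"ry":0,"rz":0,"gripper":0.4},{"dx":0,"dy":0,"dz":0,"rx":0,"ry":0,"rz":0,"gripper":0.4},{"dx":0,"dy":0,"dz":0,"rx":0,"ry":0,"rz":0,"gripper":0.4},{"dx":0,"dy":0,"dz":0,"rx":0,"ry":0,"rz":0,"gripper":0.4},{"dx":0,"dy":0,"dz":0,"rx":0,"ry":0,"rz":0,"gripper":0.4},{"dx":0,"dy":0,"dz":0,"rx":0,"ry":0,"rz":0,"gripper":0.4}]' 60; python3 shot.py side s18; python3 shot.py wrist w18; python3 hd.py s18
```

```text
time: 28.72
tool_pos: [0.6092, -0.0674, 0.0444]
tool_rot: [-1.571, 0.0, -2.915]
contact_force: [0.6, -0.3, -0.6]
opening: 0.0365
28.725 [ 0.6092 -0.0674  0.0444] [-1.5709  0.     -2.9145] [ 0.5747 -0.3298 -0.6415] [0.101  0.1581 0.034 ] 0.03647346007574938
28.775 [ 0.6092 -0.0674  0.0444] [-1.5709  0.     -2.9145] [0.3882 0.0006 0.8617] [ 0.0519  0.127  -0.043 ] 0.03699595644778164
s18 top 0.17090976683315218 95 rim 0.10941981264292894 50 h 0.010489954190223243 tail s -0.13533335252181253 axis [0.583  0.0268]
```

View pics/s18.png

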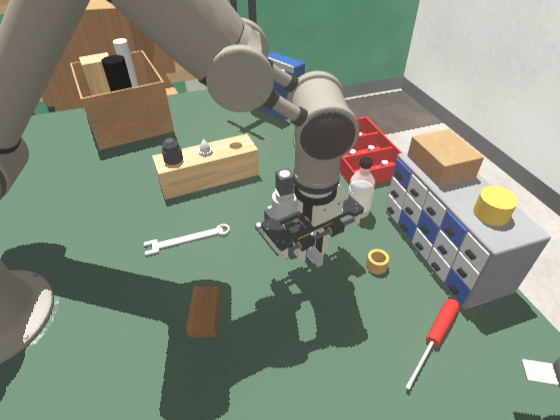

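View pics/w18.png

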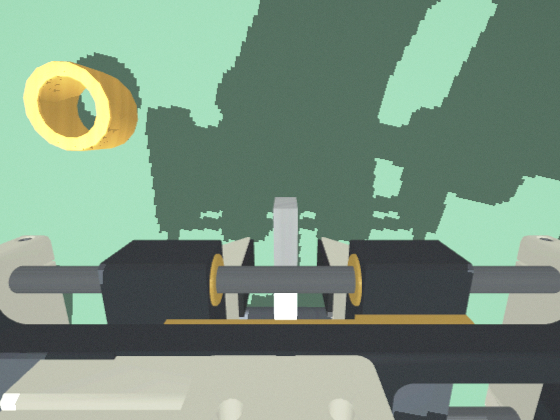

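```bash
python3 -m creep '[{"dx":0,"dy":-0.01,"dz":0,"rx":0,"ry":0,"rz":0,"gripper":0.4},{"dx":0,"dy":-0.03,"dz":0,"rx":0,"ry":0,"rz":0,"gripper":0.4},{"dx":0,"dy":-0.06,"dz":0.02,"rx":0,"ry":0,"rz":0,"gripper":0.4},{"dx":0,"dy":-0.1,"dz":0.05,"rx":0,"ry":0,"rz":0,"gripper":0.4},{"dx":0,"dy":-0.15,"dz":0.09,"rx":0,"ry":0,"rz":0,"gripper":0.4},{"dx":0,"dy":-0.19,"dz":0.13,"rx":0,"ry":0,"rz":0,"gripper":0.4},{"dx":0,"dy":-0.2,"dz":0.15,"rx":0,"ry":0,"rz":0,"gripper":0.4},{"dx":0,"dy":-0.2,"dz":0.15,"rx":0,"ry":0,"rz":0,"gripper":0.4},{"dx":0,"dy":-0.2,"dz":0.15,"rx":0,"ry":0,"rz":0,"gripper":0.4}]' 60; python3 shot.py side s19; python3 shot.py scene c19; python3 hd.py s18 s19
```

```text
time: 29.95
tool_pos: [0.6424, -0.2124, 0.2435]
tool_rot: [-1.573, -0.001, -2.914]
contact_force: [0.2, 0.4, -0.3]
opening: 0.0368
29.95 [ 0.6424 -0.2124  0.2435] [-1.5725 -0.0014 -2.914 ] [ 0.2132  0.3504 -0.3312] [0.0526 0.0741 0.0308] 0.036757999349043176
30.0 [ 0.6424 -0.2122  0.2434] [-1.5726 -0.0016 -2.9135] [-1.3292  0.8071 -0.6403] [0.02   0.1396 0.0342] 0.03669060704343651
s18 top 0.17090976683315218 95 rim 0.10941981264292894 50 h 0.010489954190223243 tail s -0.13533335252181253 axis [0.583  0.0268]
s19 top 0.1705569217883232 98 rim 0.10897268990394782 49 h 0.010584231884375399 tail s -0.13503368001166996 axis [0.5833 0.0278]
```

View pics/s19.png

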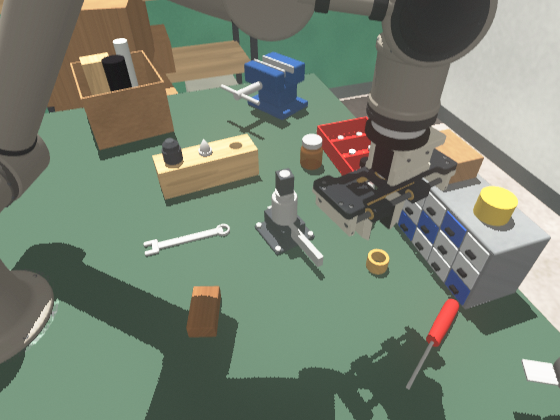

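View pics/c19.png

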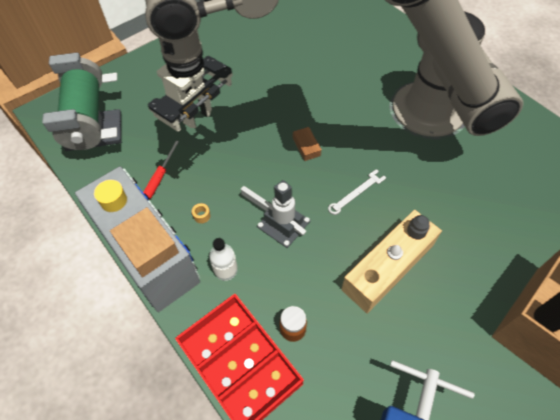

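```bash
python3 -c "
from cell import robot;print(robot.hand_in())"
```

```text
the job is handed in; nothing more can be done
None
```

The job is handed in at about 30 s of the 72 s. My last checks showed the arbor loose and standing on the drift, though the hand-in gave no verdict.

**Seating:** I lifted the arbor from the tool block, dropped it into the socket and wrung it home with half-radian twists. The push reached about 15 N and the socket sank about 5.6 mm, under the 8 mm limit. After letting go, the wrist camera's depth put the collar on the mouth, within about 0.2 mm.

**Breaking loose:** I drove the drift through the slot thin end first. It peaked at about 29 N, a little above the 15–25 N expected, and the arbor came free. I then let the drift go and backed the hand off.

**Last checks:**
- **Collar height:** it stands about 9.5–10.5 mm above the mouth; the side camera reads about 1 mm high, so the true value is probably the lower end.
- **Drift:** the thin end is about 65 mm past the bore's axis. It did not move between the last two pictures.
- **Arbor and hand:** the arbor looks upright and centred in the pictures, and the hand is well clear of everything.
- **Other things:** the others still in view look where they were; I did not measure their shifts.

**Disagreements:**
- The cameras differed by 2–4 mm in absolute position, so I worked from offsets within one view and corrected the wrist camera by 1.7 mm sideways.
- From the push and the travel I had reckoned the arbor was still about 2.6 mm short of home. The arbor had dropped in to about 3.6 mm above the mouth instead of the expected 6 mm, so I trusted the depth measurement.

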